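# Refill the date-label dispenser

### The job

Refill the empty date-label dispenser: draw its spindle right out and lay it on the worktop, then stand every label roll from the carton upright in a lane of its own, whichever lanes you like. Now lock the rolls in: push the spindle nose first through the bearing block about halfway and let go, take it again by its grip, and push it fully home through the rolls until the grip seats against the block. Leave the other things on the worktop where they are.

Things in the scene. Friction and masses are not known exactly. Their poses are not given: they have to be found in the camera images.
- dispenser: Fixed label dispenser of bare metal, 130 (x) x 190 (y) mm, 86 mm high. Origin on the worktop under the middle lane; x to the back, y along the bore from bearing block (y -110..-70 mm, 36 wide, z 49..83) to far cheek (y 70..80). Three lanes 52 mm apart along y, 30 mm wide at the foot, between folded dividers 42 mm high; two 12 mm bars (x = -32, 32, axes 20 mm up) carry a roll by its rim.
- bore (a point): Centre of the bore's mouth on the outer face of the bearing block, 66 mm up; axes as the dispenser's. The bore runs level along +y: 20 mm wide and 40 mm long through the block (2 mm chamfer), then free across the lanes (140 mm), then a chamfered 28 mm hole in the 10 mm far cheek on the same axis.
- lane_0 (a point): Lane next to the bearing block: the point, 66 mm above the worktop and on the bore axis, where the centre of a roll lies when it rests upright on the two bars. Axes as the dispenser's.
- lane_1 (a point): Middle lane: the point, 66 mm above the worktop and on the bore axis, where the centre of a roll lies when it rests upright on the two bars. Axes as the dispenser's.
- lane_2 (a point): Lane next to the far cheek: the point, 66 mm above the worktop and on the bore axis, where the centre of a roll lies when it rests upright on the two bars. Axes as the dispenser's.
- carton: Open cardboard carton of refill rolls, fixed, 116 (x) x 216 (y) mm, walls 55 mm high. Origin: centre of its underside. Four cells side by side along y, 52 mm apart (y = -78, -26, 26, 78 mm), with folded card dividers 44 mm high; two or three cells hold a roll standing on its rim.
- roll_0: White paper label roll, may be absent; all alike: 120 g, 100 mm across, 24 mm wide, core hole 40 mm. Origin: its centre; its y axis is the roll's axis (level when it stands, along the carton's y in the carton); the angle about y means nothing. In the carton its centre is 54 mm and its top 104 mm up. Take it across its width near the top.
- roll_1: White paper label roll, may be absent; all alike: 120 g, 100 mm across, 24 mm wide, core hole 40 mm. Origin: its centre; its y axis is the roll's axis (level when it stands, along the carton's y in the carton); the angle about y means nothing. In the carton its centre is 54 mm and its top 104 mm up. Take it across its width near the top.
- roll_2: White paper label roll, may be absent; all alike: 120 g, 100 mm across, 24 mm wide, core hole 40 mm. Origin: its centre; its y axis is the roll's axis (level when it stands, along the carton's y in the carton); the angle about y means nothing. In the carton its centre is 54 mm and its top 104 mm up. Take it across its width near the top.
- roll_3: White paper label roll, may be absent; all alike: 120 g, 100 mm across, 24 mm wide, core hole 40 mm. Origin: its centre; its y axis is the roll's axis (level when it stands, along the carton's y in the carton); the angle about y means nothing. In the carton its centre is 54 mm and its top 104 mm up. Take it across its width near the top.
- spindle: Spindle, 150 g: round steel shaft 18 mm thick, 194 mm long, last 8 mm coned to 10 mm; behind it a flat black grip 36 long, 40 wide, 18 mm thick, so it lies level and cannot roll. Origin: on the axis at the stop face (joint of shaft and grip), 9 mm up when lying; x to the nose, y across the grip. Balances at x = 72 mm. Starts in the bore. Home: stop face on the block, nose 194 mm in.
- spindle_nose (a point): Tip of the spindle's nose, on its axis; axes as the spindle's.
- spindle_grip (a point): Middle of the spindle's black grip, 18 mm behind the stop face; axes as the spindle's.
- timer: Wind-up kitchen timer, 62 mm wide, 46 mm high, red knob; a bystander at the back. Origin: centre of its underside.
- tape: Blue roll of tape lying flat, 67 mm, 19 mm high; a bystander at the back. Origin: centre of its underside.
- salt: Salt shaker with a grey cap, 44 mm wide, 90 mm high; a bystander on the left. Origin: centre of its underside.
Not all that is in view belongs to the job. What is shaped like the roll_2 but red or turquoise is not meant.

How it is judged:
By the outcome, as a careful person would: the job done as asked, in the order asked, and still so for the second after the job is handed in, with the robot touching nothing.
Of roll_0, roll_1, roll_2, roll_3 only 2 to 3 are there at a start; the rules pass over those that are not, and their reading is None.
At some moment in a run one of spindle may be knocked a few centimetres aside while the robot is not near it.
It also fails if it takes over 184 s, if anything falls off the work surface, if the arm or the gripper's body presses on something with over 40 N, if the wrist force passes 120 N, or if a joint passes its speed limit or range.

### The arm

A 6-joint arm with a two-finger parallel gripper is mounted at the origin on a cart in front of the work surface, level with it; the furniture and walls round the work are solid. World frame = base frame: x ahead of the robot, y to its left, z up, the work surface at z = 0. Lengths are in m, angles in rad, forces in N, time in s.
With the tool pointing down it reaches from about 0.25 to 0.775 m from the base axis. Payload 4 kg.
Tool frame: the origin (TCP) lies on the centre line of the jaws, within the pads' length; the fingertips stand 17 mm ahead of it and the grasp point (between the pads) lies 2 mm behind it; z points along the fingers, y is the line along which they close (so a half turn about z gives the same grasp; the last joint's range is limited). The gripper opens to 94 mm and grips with 3 to 60 N. Pads are 16 mm wide; open, the fingers measure 119 mm over their backs; the gripper's body (75 mm by 177 mm) begins 78 mm behind the grasp point.
Start: joints at [1.199, 0.087, 1.371, -0, 1.684, -0.103], TCP at [0.146, 0.53, 0.191] pointing down, gripper open.
Joint ranges: [-3.1, 3.1], [-0.76, 2.03], [0.27, 2.55], [-1.08, 4.22], [0.17, 2.65], [-2.57, 2.57]. Speed limits (rad/s): [2.79, 2.79, 3.14, 3.14, 3.14, 3.14].

### API

Orientations are given as [roll, pitch, yaw] about the fixed x, y, z axes, in that order (R = Rz(yaw) Ry(pitch) Rx(roll)).
In Python, from bench import robot gives the robot as it stands.
- The arm moves only by the tool servo_tool, never from a script. Its argument "plan" is a list of rows, each a list of 7 numbers: the shift along the tool's x, y, z normalised to -1 to 1, where 1 is 0.1 m, then the turn, a rotation vector about the tool's x, y, z normalised to -1 to 1, where 1 is pi/2 rad, then the finger opening in mm, from 0 to 94. In form: [[x, y, z, ax, ay, az, gripper], ...]. A call has 1 to 12 rows; each row is the pose to reach, as a shift and turn from the pose commanded when the call began, along the tool's axes at that moment; what a row does not reach only later rows make up. A row lasts 1/12 s, in which the tool goes at most 41.7 mm and 7.16 degrees, less where a joint would pass 70% of its speed; a pose out of reach is approached as far as the arm can. A call with a number of a shift or a turn outside -1 to 1 is refused whole. A call with a gripper value outside its range is refused whole. The fingers move at their own pace and stop on an object; the grip force is fixed at half the most. Time passes only in rows, so rows that repeat a pose let the fingers close. It gives the time, the measured TCP pose, the force, the opening and the grip force at its end, in the units of the state.
- robot.get_obs(): the state, without advancing time (a new reading comes with each control period).
- robot.snapshot(name): name is "scene" or "top" or "wrist"; returns the picture (384x512x3 uint8, red, green, blue); there is no depth.
- robot.camera_params(name): a dict with "camera_matrix" (3x3 intrinsics, pixels), "rvec" (rotation vector, rad) and "tvec" (3), from world to camera coordinates, as OpenCV has them; the wrist camera has in their place "tool_from_camera" (4x4, takes a point from camera to tool coordinates, whose origin is the TCP and whose axes are the flange's). Camera axes: x right, y down, z forward; pixel columns grow to the right and rows downward; lengths in m; the calibration is good to about 2 mm. A picture is of the moment at which its call begins: read the wrist's pose just before it. camera_params takes no time and is no camera call.
- robot.close_job(): hands the job in; it is judged then, once.
Trained networks look in the newest picture that a camera, given by its name, has taken for a name from the list of things; names that differ only in an ending like _2 or _b are one class to them, and where a whole thing is asked for, a point or a joint stands for the part that bears it (a point fixed in the world has none). Each returns a list of dicts, best first, with "conf" (0 to 1); they miss things now and then, are a little off and sometimes report something else, mostly with a low value. They report only what shows in the picture. A call takes as long as a camera call. They do not tell look-alikes from the thing itself.
- robot.find_in(thing, camera): "extent" ([centre column, centre row, width, height] in pixels, round what is visible of it).
The state is a dict: "time": time; "joint_positions": joint angles; "qvel": joint speeds; "joint_torque": joint torques, N m; "tool_pos": TCP position; "ee_rot": TCP orientation; "wrist_force": force on the tool from outside, world axes, zero at the start; "wrist_torque": the same for the moment, N m; "width": finger opening in m; "finger_force": force on a finger pad.
Only numpy, scipy, OpenCV 4.12 (cv2) and the standard library are available. Lean on these libraries where they do the work, as an engineer would, in place of code of your own. Each camera call takes 0.05 s, during which the arm holds its last target. There are 200 camera calls.

## Working session

There is one attempt and no reset: what is moved stays moved. The work goes in short steps, Python scripts to look and compute and a tool call to move; the robot and the scene stay as the last step left them, time stands still between calls to the robot, and variables do not carry over. Pictures are saved under pics/ and viewed, at most 14 in all, crops included, and the job is handed in when it is done.

Besides the shell and the picture viewer there is one more tool, called after "Call:" as name(argument=value, ...) on one line, values as JSON. servo_tool: Moves the arm, as the interface text tells. Scaled input: -1 to 1 covers 0.1 m each way for a shift and pi/2 rad each way for a turn. Its arguments: {"type":"object","properties":{"plan":{"type":"array","items":{"type":"array","items":{"type":"number"}}}},"required":["plan"]}

```bash
mkdir -p pics; cat > h.py <<'E'
import numpy as np, cv2, json
from scipy.spatial.transform import Rotation as R
from bench import robot
def cam(n):
    p=robot.camera_params(n); K=np.array(p["camera_matrix"])
    if n=="wrist":
        o=robot.get_obs(); T=np.eye(4); T[:3,:3]=R.from_euler('xyz',o["ee_rot"]).as_matrix(); T[:3,3]=o["tool_pos"]
        W=np.linalg.inv(T@np.array(p["tool_from_camera"])); return K,W[:3,:3],W[:3,3]
    return K,cv2.Rodrigues(np.array(p["rvec"],float))[0],np.array(p["tvec"],float).ravel()
def proj(c,P):
    K,A,t=c; q=(np.atleast_2d(P)@A.T+t)@K.T; return q[:,:2]/q[:,2:]
def ray(c,uv,z):
    K,A,t=c; d=A.T@np.linalg.inv(K)@np.array([uv[0],uv[1],1]); o=-A.T@t; return o+d*(z-o[2])/d[2]
def snap(n,f=None):
    c=cam(n); im=robot.snapshot(n)
    if f: cv2.imwrite("pics/"+f,im[:,:,::-1])
    return c,im
E
python3 - <<'E'
from h import *
o=robot.get_obs(); print(o["ee_rot"],o["tool_pos"],o["time"])
a={}
for n in ["scene","top"]:
    c,im=snap(n); a[n]=im
    for t in ["dispenser","carton","roll_0","spindle","timer","tape","salt"]:
        print(n,t,[(np.round(d["extent"]).astype(int).tolist(),round(d["conf"],2)) for d in robot.find_in(t,n)[:5]])
    print(n, (-c[1].T@c[2]).round(3))
cv2.imwrite("pics/a.png",a["scene"][:,:,::-1]);cv2.imwrite("pics/b.png",cv2.resize(a["top"][:,:,::-1],(800,600)))
E
```

```text
[-3.13942176e+00 -2.40041668e-04  2.87279499e+00] [0.14586096 0.52970874 0.18951292] 0.0
scene dispenser [([314, 232, 95, 86], 0.55)]
scene carton [([188, 188, 104, 66], 0.72), ([331, 226, 98, 49], 0.66), ([311, 229, 96, 84], 0.25), ([210, 185, 36, 33], 0.2)]
scene roll_0 [([176, 175, 33, 38], 0.93), ([163, 166, 23, 32], 0.71), ([200, 242, 51, 43], 0.7), ([262, 258, 46, 45], 0.61), ([209, 185, 34, 35], 0.57)]
scene spindle [([332, 225, 99, 46], 0.64)]
scene timer [([270, 159, 19, 21], 0.87)]
scene tape [([314, 230, 98, 87], 0.64), ([359, 206, 29, 22], 0.62)]
scene salt [([207, 147, 17, 36], 0.87)]
scene [ 0.024 -0.387  0.599]
top dispenser [([327, 182, 80, 52], 0.95), ([183, 212, 18, 41], 0.35)]
top carton [([195, 215, 97, 87], 0.89)]
top roll_0 [([276, 262, 32, 31], 0.8), ([182, 212, 20, 38], 0.75), ([162, 218, 18, 40], 0.73), ([323, 242, 39, 18], 0.64), ([222, 207, 17, 37], 0.57)]
top spindle [([342, 175, 88, 18], 0.55)]
top timer [([220, 114, 24, 24], 0.64)]
top tape [([332, 122, 25, 29], 0.87), ([184, 212, 15, 37], 0.2)]
top salt [([159, 153, 21, 14], 0.52)]
top [0.481 0.116 0.987]
```

View pics/a.png

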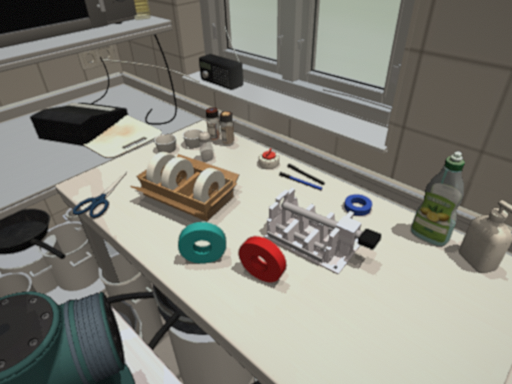

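View pics/b.png

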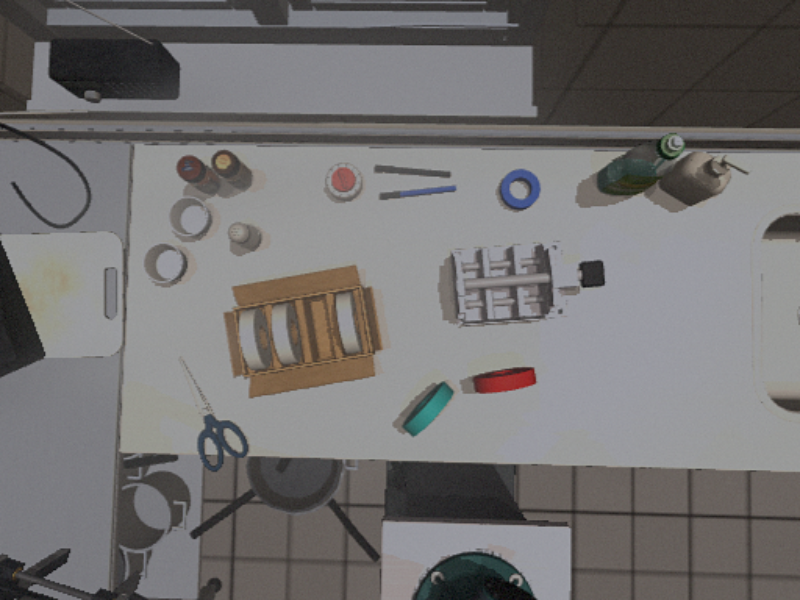

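The scene shows white rolls in carton cells at about (160,168), (177,172) and (210,185). The red (262,258) and turquoise (203,243) rolls stand loose on the worktop, so they are look-alikes and stay put. In the top view the black grip is at about (592,273) in the 800-px picture, and the three white rolls are in carton cells 0, 1 and 3 from the left.

```bash
python3 - <<'E'
from h import *
c,im=snap("top")
s=512/800
hsv=cv2.cvtColor(im,cv2.COLOR_RGB2HSV)
# grip: dark blob
g=(hsv[:,:,2]<60).astype(np.uint8); n,l,st,ce=cv2.connectedComponentsWithStats(g)
for i in range(1,n):
    if 360<ce[i][0]<400 and 160<ce[i][1]<190 and st[i][4]>30: print("grip",ce[i],st[i],ray(c,ce[i],0.075))
# spindle axis shaft in lanes
for p in [(468,284),(545,280),(592,273)]: print(p,ray(c,np.array(p)*s,0.07).round(4))
print("rolls",[ray(c,np.array(p)*s,0.104).round(4) for p in [(255,338),(286,332),(345,322)]])
print("cartonbase corners",[ray(c,np.array(p)*s,0.055).round(4) for p in [(233,310),(247,377),(373,353),(360,288)]])
a=cv2.resize(im[140:285,130:400],None,fx=2.9,fy=2.9,interpolation=cv2.INTER_CUBIC)
cv2.imwrite("pics/c.png",a[:,:,::-1])
E
```

```text
grip [378.73777778 175.03555556] [371 167  16  17 225] [ 0.5720842  -0.17040774  0.075     ]
(468, 284) [0.552  0.0257 0.07  ]
(545, 280) [ 0.5607 -0.0975  0.07  ]
(592, 273) [ 0.5734 -0.1723  0.07  ]
rolls [array([0.4587, 0.3587, 0.104 ]), array([0.4691, 0.3104, 0.104 ]), array([0.4865, 0.2188, 0.104 ])]
cartonbase corners [array([0.5028, 0.4103, 0.055 ]), array([0.3935, 0.3831, 0.055 ]), array([0.4372, 0.1773, 0.055 ]), array([0.5432, 0.2012, 0.055 ])]
```

View pics/c.png

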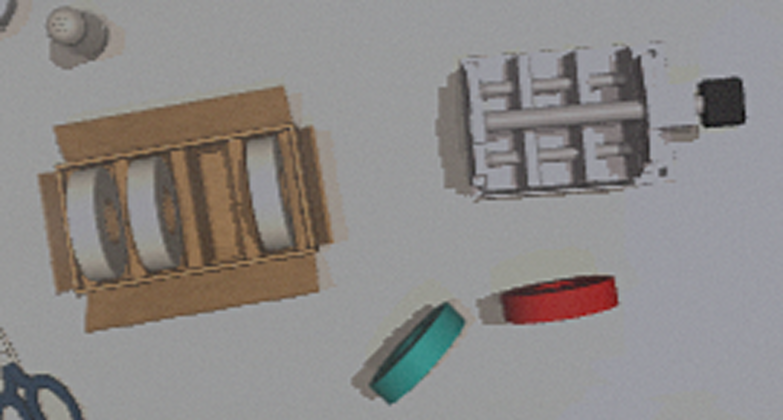

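In the enlarged crop the three white rolls sit in the carton, and the red and turquoise ones are outside it. The spindle lies in the bore with its black grip at (722,102), on the right. Next I move above the grip.

Call:
servo_tool(plan=[[-1,-0.94,0,0,0,0,70],[-1,-0.94,0,0,0,0,70],[-1,-0.94,0,0,0,0,70],[-1,-0.94,0,0,0,0,70],[-1,-0.94,0,0,0,0,70]])

```text
time: 1.27
tool_pos: [0.2189, 0.4113, 0.1912]
ee_rot: [3.141, 0.001, 2.869]
wrist_force: [-0.2, 0.1, -0.5]
width: 0.0704
finger_force: 0.0
```

Call:
servo_tool(plan=[[-1,-0.94,0,0,0,0,70],[-1,-0.94,0,0,0,0,70],[-1,-0.94,0,0,0,0,70],[-1,-0.94,0,0,0,0,70],[-1,-0.94,0,0,0,0,70]])

```text
time: 1.68
tool_pos: [0.2901, 0.295, 0.191]
ee_rot: [3.141, 0.001, 2.869]
wrist_force: [0.6, 0.3, 1.2]
width: 0.0704
finger_force: 0.0
```

Call:
servo_tool(plan=[[-1,-0.94,0,0,0,0,70],[-1,-0.94,0,0,0,0,70],[-1,-0.94,0,0,0,0,70],[-1,-0.94,0,0,0,0,70],[-1,-0.94,0,0,0,0,70]])

```text
time: 2.1
tool_pos: [0.3617, 0.1783, 0.1907]
ee_rot: [3.141, -0.0, 2.87]
wrist_force: [-0.3, 0.1, 0.6]
width: 0.0701
finger_force: 0.0
```

Call:
servo_tool(plan=[[-1,-0.94,0,0,0,0,70],[-1,-0.94,0,0,0,0,70],[-1,-0.94,0,0,0,0,70],[-1,-0.94,0,0,0,0,70],[-1,-0.94,0,0,0,0,70]])

```text
time: 2.52
tool_pos: [0.433, 0.0617, 0.1902]
ee_rot: [3.141, -0.001, 2.871]
wrist_force: [-1.0, 1.1, -0.4]
width: 0.07
finger_force: 0.0
```

Call:
servo_tool(plan=[[-1,-0.94,0,0,0,0,70],[-1,-0.94,0,0,0,0,70],[-1,-0.94,0,0,0,0,70],[-1,-0.94,0,0,0,0,70],[-1,-0.94,0,0,0,0,70]])

```text
time: 2.93
tool_pos: [0.5043, -0.055, 0.1899]
ee_rot: [3.141, -0.002, 2.872]
wrist_force: [-0.6, 0.2, -0.5]
width: 0.0699
finger_force: 0.0
```

Call:
servo_tool(plan=[[-1,-0.94,0,0,0,0.772,70],[-1,-0.94,0,0,0,0.772,70],[-1,-0.94,0,0,0,0.772,70],[-1,-0.94,0,0,0,0.772,70],[-1,-0.94,0,0,0,0.772,70],[-1,-0.94,0,0,0,0.772,70],[-1,-0.94,0,0,0,0.772,70],[-1,-0.94,0,0,0,0.772,70],[-1,-0.94,0,0,0,0.772,70],[-1,-0.94,0,0,0,0.772,70],[-1,-0.94,0,0,0,0.772,70],[-1,-0.94,0,0,0,0.772,70]])

```text
time: 3.93
tool_pos: [0.575, -0.1696, 0.191]
ee_rot: [3.141, -0.001, 1.666]
wrist_force: [-0.1, 0.2, -0.4]
width: 0.0703
finger_force: 0.0
```

```bash
python3 - <<'E'
from h import *
o=robot.get_obs(); print(o["ee_rot"],o["tool_pos"],o["time"])
c,im=snap("wrist","d.png")
print("cam",(-c[1].T@c[2]).round(3))
print([(d["extent"],d["conf"]) for d in robot.find_in("spindle_grip","wrist")],proj(c,[0.572,-0.170,0.066]))
E
```

```text
[ 3.14128532e+00 -1.25894970e-03  1.66571431e+00] [ 0.57496886 -0.16960797  0.19099993] 3.9333
cam [ 0.568 -0.102  0.383]
[([247.5, 104.2, 36.0, 208.3], 0.86)] [[249.42090714 187.27482575]]
```

View pics/d.png

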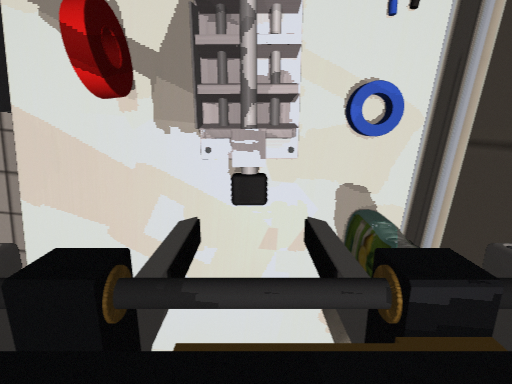

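The wrist view shows the black grip centred at (249.5,188), as predicted. The shaft runs up at column ~249, and the red decoy is at the top left.

```bash
python3 - <<'E'
from h import *
c=cam("wrist"); im=cv2.imread("pics/d.png"); g=im.max(2)
m=np.argwhere(g[165:212,220:280]<45)+[165,220]
print("grip mean",m[:,::-1].mean(0),m.min(0),m.max(0)); 
G=ray(c,m[:,::-1].mean(0)+0.5,0.072); print("G",G.round(4))
for r in (10,30,70,85,110,166,169): print(r,g[r,225:275:2].tolist())
a=cv2.resize(im[0:215,170:330],None,fx=2.75,fy=2.75,interpolation=cv2.INTER_CUBIC); cv2.imwrite("pics/e.png",a)
E
```

```text
grip mean [248.84854186 188.80997178] [173 231] [204 266]
G [ 0.572  -0.1723  0.072 ]
10 [52, 53, 56, 56, 58, 55, 56, 70, 94, 107, 116, 130, 121, 114, 98, 107, 95, 101, 100, 99, 101, 104, 81, 75, 138]
30 [70, 157, 159, 159, 161, 159, 164, 113, 78, 88, 99, 113, 189, 181, 159, 128, 207, 229, 228, 228, 228, 228, 190, 115, 167]
70 [84, 127, 153, 155, 154, 156, 153, 121, 73, 151, 173, 194, 196, 185, 162, 128, 197, 229, 228, 228, 228, 229, 131, 104, 161]
85 [152, 154, 154, 152, 153, 153, 152, 152, 68, 89, 97, 113, 196, 186, 165, 131, 128, 155, 156, 155, 155, 155, 155, 155, 178]
110 [96, 69, 135, 153, 149, 149, 147, 152, 75, 88, 96, 111, 171, 195, 177, 140, 135, 150, 153, 153, 152, 152, 104, 88, 117]
166 [229, 229, 156, 156, 229, 228, 229, 228, 228, 228, 229, 229, 228, 228, 229, 228, 228, 229, 229, 229, 227, 218, 216, 216, 216]
169 [229, 228, 184, 156, 158, 134, 119, 117, 102, 137, 165, 185, 199, 188, 167, 134, 96, 181, 221, 220, 220, 218, 215, 215, 216]
```

View pics/e.png

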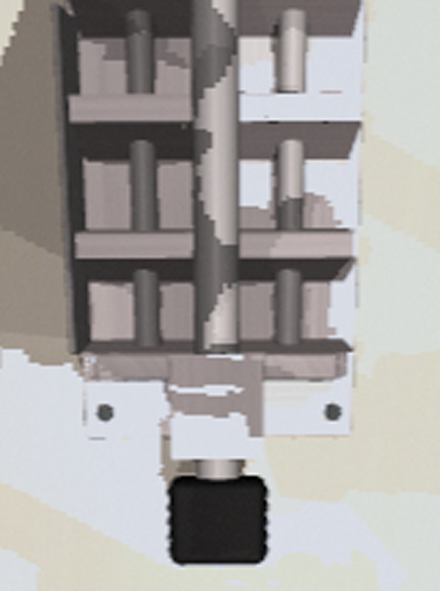

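```bash
python3 - <<'E'
from h import *
c=cam("wrist")
for u,v in [(247.7,10),(248,30),(248.6,70),(249,110),(249.6,169)]: print(ray(c,(u,v),0.069).round(4))
P=[ray(c,(u,v),0.069) for u,v in [(247.7,10),(248,30),(248.6,70),(249,110),(249.6,169)]]
P=np.array(P); k=np.polyfit(P[:,1],P[:,0],1); print(k)
# block face edge row ~ e.png (215,460)->
for z,uv in [(0.083,(170+172/2.75,458/2.75)),(0.083,(170+243/2.75,458/2.75)),(0.0,(170+88/2.75,437/2.75)),(0.,(170+350/2.75,434/2.75))]: print(z,ray(c,uv,z).round(4))
print("stop",ray(c,(170+218/2.75,477/2.75),0.075).round(4), "end",ray(c,(170+218/2.75,564/2.75),0.066).round(4))
# other features: divider/left-right plate edges at base front plate
E
```

```text
[0.5538 0.0078 0.069 ]
[ 0.5557 -0.0099  0.069 ]
[ 0.5597 -0.047   0.069 ]
[ 0.5637 -0.0866  0.069 ]
[ 0.5702 -0.1497  0.069 ]
[-0.10398123  0.55468474]
0.083 [ 0.5517 -0.1467  0.083 ]
0.083 [ 0.5792 -0.1441  0.083 ]
0.0 [ 0.5051 -0.1523  0.    ]
0.0 [ 0.6335 -0.1387  0.    ]
stop [ 0.5702 -0.1538  0.075 ] end [ 0.5737 -0.1924  0.066 ]
```

Call:
servo_tool(plan=[[0,-0.03,0.3,0,0,-0.006,70],[0,-0.03,0.6,0,0,-0.006,70],[0,-0.03,0.8,0,0,-0.006,70],[0,-0.03,0.8,0,0,-0.006,70]])

```text
time: 4.37
tool_pos: [0.5684, -0.171, 0.1048]
ee_rot: [-3.132, -0.005, 1.671]
wrist_force: [-0.6, 0.1, -0.4]
width: 0.0699
finger_force: 0.0
```

Call:
servo_tool(plan=[[0,0,0.2,0,0,0,70],[0,0,0.34,0,0,0,70],[0,0,0.34,0,0,0,35],[0,0,0.34,0,0,0,30],[0,0,0.34,0,0,0,30],[0,0,0.34,0,0,0,30],[0,0,0.34,0,0,0,30],[0,0,0.34,0,0,0,30],[0,0,0.34,0,0,0,30],[0,0,0.34,0,0,0,30]])

```text
time: 5.2
tool_pos: [0.5719, -0.1731, 0.077]
ee_rot: [3.141, 0.0, 1.67]
wrist_force: [0.8, 0.3, 0.6]
width: 0.0301
finger_force: 0.0
```

```bash
python3 - <<'E'
from h import *
o=robot.get_obs(); print(o["width"],o["finger_force"])
c,im=snap("wrist"); c2,im2=snap("scene")
a=np.hstack([cv2.resize(im[100:330,120:390],(400,340)),cv2.resize(im2[180:282,300:420],(400,340))])
cv2.imwrite("pics/f.png",a[:,:,::-1])
E
```

```text
0.030068888799274104 0.0
```

View pics/f.png

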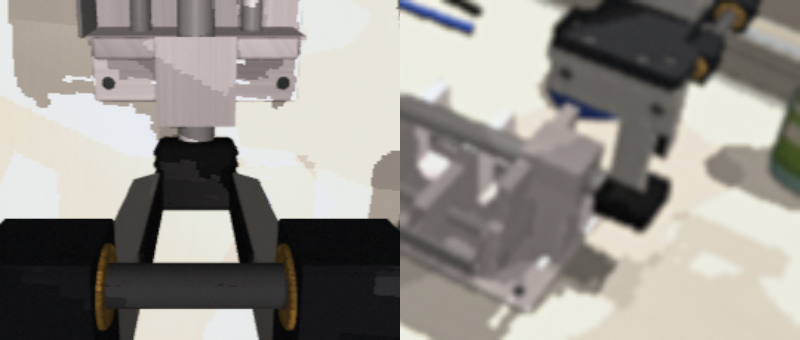

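The left half shows the fingers at about (135–265,175) astride the rear of the grip, and the right half shows the near finger ending at the grip's top. The fingers closed to 30 mm with no force, so I check the heights by projection.

```bash
python3 - <<'E'
from h import *
o=robot.get_obs(); M=R.from_euler('xyz',o["ee_rot"]).as_matrix(); p=np.array(o["tool_pos"])
c=cam("wrist"); s=cam("scene")
cr=lambda u:np.c_[(u[:,0]-120)*400/270,(u[:,1]-100)*340/230].round()
cs=lambda u:np.c_[(u[:,0]-300)*400/120+400,(u[:,1]-180)*340/102].round()
print(c[0][0,0])
tips=np.array([p+M@[sx*.008,sy*.015,.017] for sx in(-1,1) for sy in (-1,1)])
print("tips",cr(proj(c,tips)).tolist(),cs(proj(s,tips)).tolist())
d=np.array([-.1034,.9946,0]);n=np.array([.9946,.1034,0])
st=np.array([.5707,-.154,0])
g=np.array([st-d*l+n*w+[0,0,z] for l in(0,.036) for w in(-.02,.02) for z in (.057,.075)])
print("grip",cr(proj(c,g)).tolist(),cs(proj(s,g)).tolist())
E
```

```text
282.28658474707277
tips [[167.0, 186.0], [224.0, 186.0], [167.0, 157.0], [225.0, 157.0]] [[631.0, 226.0], [651.0, 197.0], [606.0, 215.0], [627.0, 187.0]]
grip [[159.0, 135.0], [156.0, 144.0], [236.0, 135.0], [239.0, 144.0], [161.0, 200.0], [158.0, 214.0], [235.0, 200.0], [238.0, 213.0]] [[585.0, 214.0], [590.0, 193.0], [613.0, 177.0], [617.0, 156.0], [642.0, 239.0], [647.0, 218.0], [668.0, 201.0], [674.0, 179.0]]
```

Call:
servo_tool(plan=[[0,0,0,0,0,0,10],[0,0,0,0,0,0,10],[0,0,0,0,0,0,10],[0,0,0,0,0,0,10],[0,0,0,0,0,0,10],[0,0,0,0,0,0,10]])

```text
time: 5.8
tool_pos: [0.5718, -0.1731, 0.0766]
ee_rot: [3.142, -0.0, 1.669]
wrist_force: [0.7, -0.6, 0.3]
width: 0.0101
finger_force: 0.0
```

```bash
python3 - <<'E'
from h import *
o=robot.get_obs(); print(o["width"],o["finger_force"])
c,im=snap("wrist")
a=cv2.resize(im[100:330,120:390],(800,600))
cv2.imwrite("pics/g.png",a[:,:,::-1])
E
```

```text
0.010093098919014562 0.0
```

View pics/g.png

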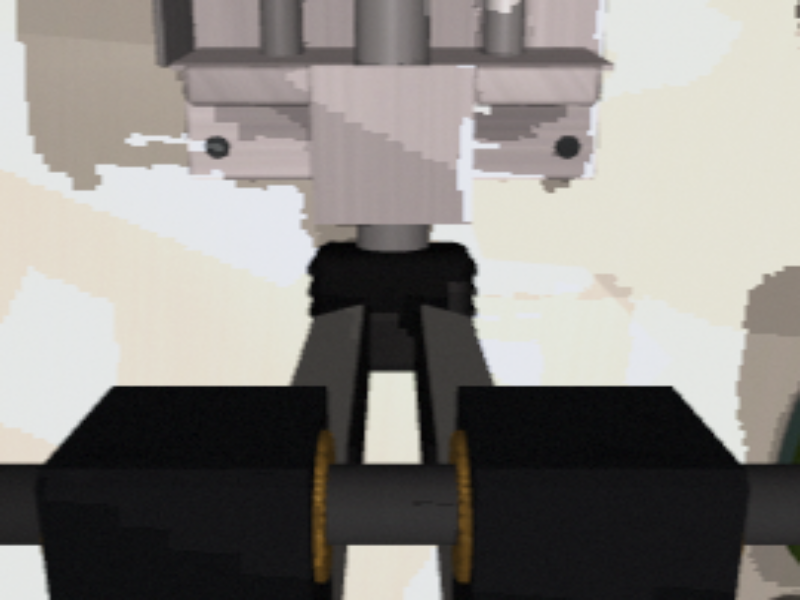

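The fingers are closed to 10 mm above the black grip at about (390,300), so the tips stand higher than I assumed. I compare where the tips project.

```bash
python3 - <<'E'
from h import *
p=robot.camera_params("wrist"); T=np.array(p["tool_from_camera"]); K=np.array(p["camera_matrix"]); W=np.linalg.inv(T); print(T.round(3))
for t in (-.02,-.01,0,.01,.017):
    print(t,proj((K,W[:3,:3],W[:3,3]),[[.008,.035,t],[.008,.047,t],[-.008,.035,t],[.008,-.035,t]]).round(0).tolist())
im=cv2.imread("pics/d.png"); cv2.imwrite("pics/h.png",cv2.resize(im[200:300,120:390],(800,300)))
E
```

```text
[[ 0.001 -0.972 -0.236  0.068]
 [ 1.     0.001  0.    -0.   ]
 [ 0.    -0.236  0.972 -0.192]
 [ 0.     0.     0.     1.   ]]
-0.02 [[307.0, 222.0], [325.0, 222.0], [305.0, 245.0], [198.0, 222.0]]
-0.01 [[304.0, 217.0], [321.0, 217.0], [303.0, 239.0], [201.0, 217.0]]
0 [[301.0, 213.0], [318.0, 213.0], [300.0, 234.0], [203.0, 213.0]]
0.01 [[299.0, 209.0], [315.0, 209.0], [298.0, 229.0], [205.0, 209.0]]
0.017 [[298.0, 206.0], [313.0, 206.0], [297.0, 226.0], [207.0, 206.0]]
```

View pics/h.png

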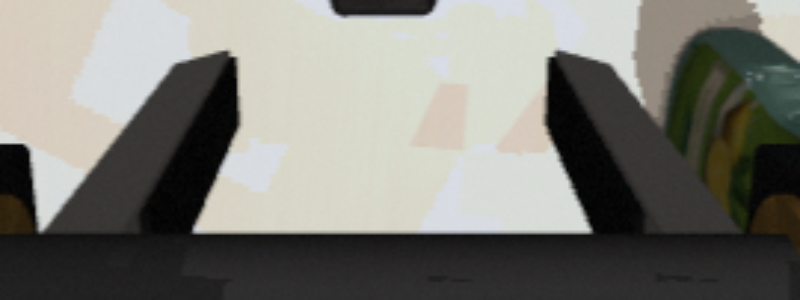

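Call:
servo_tool(plan=[[0.04,0,-0.05,0,0,0,70],[0.04,0,-0.05,0,0,0,70],[0.04,0,-0.05,0,0,0,70],[0.04,0,-0.05,0,0,0,70],[0.04,0,-0.05,0,0,0,70],[0.04,0,-0.05,0,0,0,70],[0.04,0,0.1,0,0,0,70],[0.04,0,0.28,0,0,0,70],[0.04,0,0.28,0,0,0,70]])

```text
time: 6.6
tool_pos: [0.5689, -0.1682, 0.0448]
ee_rot: [-3.135, -0.003, 1.669]
wrist_force: [-0.4, -0.7, -0.4]
width: 0.0666
finger_force: 0.0
```

Call:
servo_tool(plan=[[0,0,0,0,0,0,10],[0,0,0,0,0,0,10],[0,0,0,0,0,0,10],[0,0,0,0,0,0,10],[0,0,0,0,0,0,10],[0,0,0,0,0,0,10],[0,0,0,0,0,0,10],[0,0,0,0,0,0,10]])

```text
time: 7.27
tool_pos: [0.5718, -0.1694, 0.0494]
ee_rot: [3.14, 0.001, 1.669]
wrist_force: [0.1, -0.2, 2.0]
width: 0.0395
finger_force: 30.0
```

Now it is gripped at 39.5 mm with 30 N, so the tips really sit about 30 mm higher than stated. I draw the spindle out along the bore.

Call:
servo_tool(plan=[[-0.1,0,0,0,0,0,10],[-0.25,0,0,0,0,0,10],[-0.4,0,0,0,0,0,10],[-0.55,0,0,0,0,0,10],[-0.7,0,0,0,0,0,10],[-0.85,0,0,0,0,0,10],[-1,0,0,0,0,0,10],[-1,0,0,0,0,0,10],[-1,0,0,0,0,0,10]])

```text
time: 8.02
tool_pos: [0.581, -0.2712, 0.0484]
ee_rot: [-3.141, 0.002, 1.667]
wrist_force: [0.3, -1.1, 0.4]
width: 0.0399
finger_force: 30.0
```

Call:
servo_tool(plan=[[-0.1,0,0,0,0,0,10],[-0.25,0,0,0,0,0,10],[-0.4,0,0,0,0,0,10],[-0.55,0,0,0,0,0,10],[-0.7,0,0,0,0,0,10],[-0.85,0,0,0,0,0,10],[-1,0,0,0,0,0,10],[-1,0,0,0,0,0,10],[-1,0,0,0,0,0,10]])

```text
time: 8.77
tool_pos: [0.5905, -0.3696, 0.0478]
ee_rot: [-3.141, -0.0, 1.668]
wrist_force: [0.9, 1.0, -0.9]
width: 0.0397
finger_force: 30.0
```

Call:
servo_tool(plan=[[-0.12,0,0,0,0,0,10],[-0.2,0,0,0,0,0,10],[-0.2,0,0,0,0,0,10]])

```text
time: 9.02
tool_pos: [0.593, -0.3898, 0.0486]
ee_rot: [-3.142, 0.001, 1.669]
wrist_force: [-0.3, 0.3, -1.3]
width: 0.0396
finger_force: 30.0
```

```bash
python3 - <<'E'
from h import *
o=robot.get_obs(); print(o["tool_pos"],o["wrist_force"],o["width"],o["wrist_torque"])
c,im=snap("wrist"); c2,im2=snap("scene")
a=np.hstack([cv2.resize(im,(400,300)),cv2.resize(im2[150:330,280:512],(400,310))[:300]])
cv2.imwrite("pics/i.png",a[:,:,::-1])
E
```

```text
[ 0.59296118 -0.389824    0.04855465] [-0.25824023  0.29920255 -1.3471683 ] 0.03960684782242937 [-0.16299384  0.03702499 -0.00945132]
```

View pics/i.png

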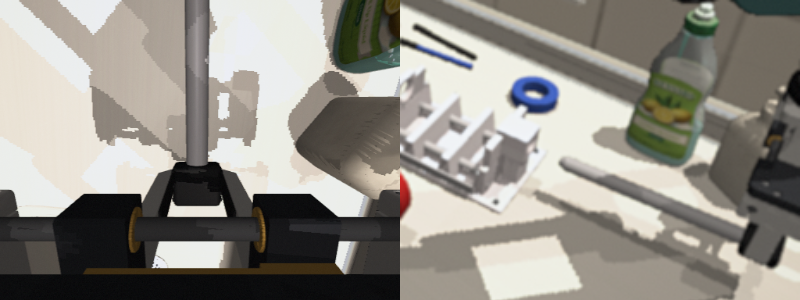

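The spindle is out of the block and held level: nose at (565,160), grip at (760,245) in the right half. I move it clear toward the robot and lay it down.

Call:
servo_tool(plan=[[0,-0.3,0,0,0,0,10],[0,-0.6,0,0,0,0,10],[0,-0.8,0,0,0,0,10],[0,-0.8,0.2,0,0,0,10],[0,-0.8,0.35,0,0,0,10],[0,-0.8,0.48,0,0,0,10],[0,-0.8,0.48,0,0,0,10],[0,-0.8,0.48,0,0,0,10]])

```text
time: 9.78
tool_pos: [0.5131, -0.395, -0.0004]
ee_rot: [-3.14, -0.002, 1.67]
wrist_force: [0.2, 0.4, -0.8]
width: 0.0397
finger_force: 30.0
```

Call:
servo_tool(plan=[[0,0,0.03,0,0,0,10],[0,0,0.06,0,0,0,10],[0,0,0.08,0,0,0,10],[0,0,0.08,0,0,0,10],[0,0,0.08,0,0,0,10]])

```text
time: 10.2
tool_pos: [0.514, -0.3962, -0.0066]
ee_rot: [3.14, 0.001, 1.669]
wrist_force: [0.8, -0.1, -0.7]
width: 0.0394
finger_force: 30.0
```

Call:
servo_tool(plan=[[0,0,0.01,0,0,0,10],[0,0,0.02,0,0,0,10],[0,0,0.02,0,0,0,10],[0,0,0.02,0,0,0,10]])

```text
time: 10.53
tool_pos: [0.5138, -0.3963, -0.0089]
ee_rot: [3.141, 0.001, 1.669]
wrist_force: [0.7, -2.2, 0.5]
width: 0.0396
finger_force: 30.0
```

Call:
servo_tool(plan=[[0,0,0,0,0,0,46],[0,0,0,0,0,0,60],[0,0,0,0,0,0,70],[0,0,0,0,0,0,70],[0,0,0,0,0,0,70],[0,0,0,0,0,0,70],[0,0,-0.4,0,0,0,70],[0,0,-0.8,0,0,0,70],[0,0,-1,0,0,0,70],[0,0,-1,0,0,0,70]])

```text
time: 11.37
tool_pos: [0.5165, -0.3987, 0.0986]
ee_rot: [3.133, 0.01, 1.67]
wrist_force: [-0.1, 0.1, 1.0]
width: 0.0699
finger_force: 0.0
```

Call:
servo_tool(plan=[[0,0,-0.4,0,0,0,40],[0,0,-0.8,0,0,0,40],[0,0,-1,0,0,0,40],[0,0,-1,0,0,0,40]])

```text
time: 11.7
tool_pos: [0.5154, -0.3976, 0.1971]
ee_rot: [3.134, 0.008, 1.67]
wrist_force: [0.3, 0.8, 1.6]
width: 0.047
finger_force: 0.0
```

```bash
python3 - <<'E'
from h import *
o=robot.get_obs(); print(o["tool_pos"],o["ee_rot"],o["joint_positions"])
E
```

```text
[ 0.51535184 -0.39761525  0.19707092] [3.13437832 0.00796593 1.66961914] [-7.44260448e-01  3.05397831e-01  1.10255690e+00  8.94613050e-05
  1.72289112e+00 -8.43097964e-01]
```

Call:
servo_tool(plan=[[1,0.05,-0.2,0,0,0,40],[1,0.05,-0.2,0,0,0,40],[1,0.05,-0.2,0,0,0,40],[1,0.05,-0.2,0,0,0,40]])

```text
time: 12.03
tool_pos: [0.5087, -0.2922, 0.2107]
ee_rot: [3.141, -0.001, 1.674]
wrist_force: [0.1, 1.3, -0.5]
width: 0.0397
finger_force: 0.0
```

Call:
servo_tool(plan=[[1,0.05,0,0,0,0,40],[1,0.05,0,0,0,0,40],[1,0.05,0,0,0,0,40]])

```text
time: 12.28
tool_pos: [0.503, -0.1928, 0.2089]
ee_rot: [-3.14, -0.003, 1.671]
wrist_force: [1.1, 0.1, 0.7]
width: 0.0398
finger_force: 0.0
```

Call:
servo_tool(plan=[[1,0.05,0,0,0,0,40],[1,0.05,0,0,0,0,40],[1,0.05,0,0,0,0,40]])

```text
time: 12.53
tool_pos: [0.498, -0.0927, 0.209]
ee_rot: [-3.14, -0.002, 1.672]
wrist_force: [1.0, 0.3, -0.1]
width: 0.04
finger_force: 0.0
```

Call:
servo_tool(plan=[[1,0.05,0,0,0,0,40],[1,0.05,0,0,0,0,40],[1,0.05,0,0,0,0,40]])

```text
time: 12.78
tool_pos: [0.4932, 0.0073, 0.209]
ee_rot: [-3.14, -0.002, 1.672]
wrist_force: [-0.1, -0.4, -0.0]
width: 0.0397
finger_force: 0.0
```

Call:
servo_tool(plan=[[1,0.05,0,0,0,0,40],[1,0.05,0,0,0,0,40],[1,0.05,0,0,0,0,40]])

```text
time: 13.03
tool_pos: [0.4884, 0.1073, 0.2088]
ee_rot: [-3.139, -0.002, 1.673]
wrist_force: [-0.3, 0.5, -0.3]
width: 0.0402
finger_force: 0.0
```

Call:
servo_tool(plan=[[1,0.05,0,0,0,-0.9,40],[1,0.05,0,0,0,-0.9,40],[1,0.05,0,0,0,-0.9,40],[1,0.05,0,0,0,-0.9,40],[1,0.05,0,0,0,-0.9,40],[1,0.05,0,0,0,-0.9,40],[1,0.05,0,0,0,-0.9,40],[1,0.05,0,0,0,-0.9,40],[1,0.05,0,0,0,-0.9,40],[1,0.05,0,0,0,-0.9,40],[1,0.05,0,0,0,-0.9,40],[1,0.05,0,0,0,-0.9,40]])

```text
time: 14.03
tool_pos: [0.4845, 0.2032, 0.2086]
ee_rot: [-3.14, -0.002, 3.087]
wrist_force: [0.2, 0.2, 0.1]
width: 0.04
finger_force: 0.0
```

Call:
servo_tool(plan=[[0,0,0,0,0,-0.173,40],[0,0,0,0,0,-0.173,40],[0,0,0,0,0,-0.173,40],[0,0,0,0,0,-0.173,40]])

```text
time: 14.37
tool_pos: [0.4843, 0.2034, 0.2091]
ee_rot: [-3.141, -0.002, -2.931]
wrist_force: [0.1, -0.3, -1.0]
width: 0.0401
finger_force: 0.0
```

```bash
python3 - <<'E'
from h import *
o=robot.get_obs(); print(o["tool_pos"],o["ee_rot"],o["time"])
c,im=snap("wrist","j.png")
for t in["roll_0","carton"]: print([(np.round(d["extent"]).tolist(),round(d["conf"],2),ray(c,d["extent"][:2],.104)[:2].round(3)) for d in robot.find_in(t,"wrist")])
E
```

```text
[0.48428857 0.20342572 0.20911494] [-3.14097187e+00 -2.14493987e-03 -2.93090057e+00] 14.3667
[([394.0, 185.0, 55.0, 78.0], 0.93, array([0.446, 0.352])), ([176.0, 44.0, 85.0, 80.0], 0.9, array([0.358, 0.102])), ([62.0, 67.0, 107.0, 40.0], 0.89, array([ 0.401, -0.004])), ([264.0, 184.0, 21.0, 76.0], 0.85, array([0.474, 0.215])), ([350.0, 187.0, 40.0, 76.0], 0.66, array([0.458, 0.306]))]
[([329.0, 180.0, 202.0, 146.0], 0.9, array([0.456, 0.282]))]
```

View pics/j.png

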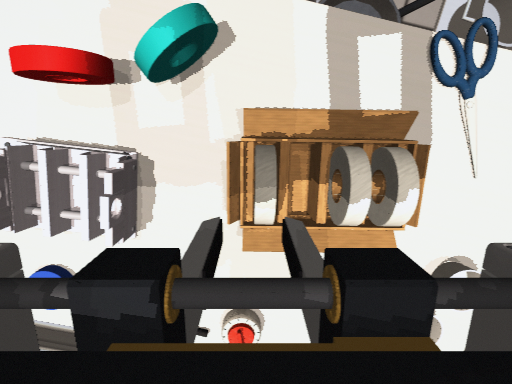

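The first white roll stands in its cell at (264,184), with the others at (350,187) and (394,185). The salt shaker and scissors are clear of the path. I fit the carton pose from the three boxes.

```bash
python3 - <<'E'
from h import *
from scipy.optimize import least_squares
c=cam("wrist")
B={-78:(264,184,21,76),26:(350,187,40,76),78:(394,185,55,78)}
im=cv2.imread("pics/j.png"); 
a=np.linspace(0.05,np.pi-.05,40)
def corners(x,y,t,yc):
    d=np.array([-np.sin(t),np.cos(t),0]);n=np.array([np.cos(t),np.sin(t),0])
    o=np.array([x,y,.054])+d*yc/1000
    return np.array([o+d*w+.05*(np.cos(b)*n+np.sin(b)*np.array([0,0,1])) for w in(-.012,.012) for b in a])
def bb(P):
    u=proj(c,P); return u.min(0),u.max(0)
def res(q):
    r=[]
    for k,(u,v,w,h) in B.items():
        lo,hi=bb(corners(*q,k)); r+=[lo[0]-(u-w/2),hi[0]-(u+w/2),lo[1]-(v-h/2),hi[1]-(v+h/2)]
    return r
s=least_squares(res,[.469,.293,.214]); print(s.x,np.round(s.fun,1))
x,y,t=s.x
for k in B: print(k,(x-np.sin(t)*k/1000).round(4),(y+np.cos(t)*k/1000).round(4))
# dispenser checks: visible far cheek 
E
```

```text
[0.46956166 0.29284946 0.1934475 ] [-2.4 -0.2 -2.   2.3  1.5  0.1 -3.4  0.8  5.1 -3.5  0.4  2.5]
-78 0.4846 0.2163
26 0.4646 0.3184
78 0.4546 0.3694
```

Call:
servo_tool(plan=[[-0.03,0.13,0,0,0,0,40],[-0.03,0.13,0.3,0,0,0,40],[-0.03,0.13,0.6,0,0,0,40],[-0.03,0.13,0.8,0,0,0,40],[-0.03,0.13,0.8,0,0,0,40]])

```text
time: 14.93
tool_pos: [0.481, 0.2174, 0.1251]
ee_rot: [-3.141, -0.01, -2.928]
wrist_force: [-0.2, -0.5, -0.6]
width: 0.0399
finger_force: 0.0
```

Call:
servo_tool(plan=[[0,0,0.2,0,0,0,40],[0,0,0.4,0,0,0,40],[0,0,0.63,0,0,0,40],[0,0,0.63,0,0,0,40],[0,0,0.63,0,0,0,5],[0,0,0.63,0,0,0,5],[0,0,0.63,0,0,0,5],[0,0,0.63,0,0,0,5],[0,0,0.63,0,0,0,5],[0,0,0.63,0,0,0,5]])

```text
time: 15.77
tool_pos: [0.4859, 0.2182, 0.0702]
ee_rot: [3.141, 0.005, -2.928]
wrist_force: [0.1, 1.3, 5.4]
width: 0.0238
finger_force: 29.9
```

Call:
servo_tool(plan=[[0,0,-0.1,0,0,0,5],[0,0,-0.3,0,0,0,5],[0,0,-0.6,0,0,0,5],[0,0,-0.9,0,0,0,5],[0,0,-1,0,0,0,5],[0,0,-1,0,0,0,5],[0,0,-1,0,0,0,5]])

```text
time: 16.35
tool_pos: [0.4842, 0.2173, 0.1673]
ee_rot: [-3.142, -0.0, -2.928]
wrist_force: [0.9, -0.3, -1.7]
width: 0.0235
finger_force: 29.9
```

```bash
python3 - <<'E'
from h import *
o=robot.get_obs(); print(o["tool_pos"],o["ee_rot"],o["wrist_force"],o["width"])
c,im=snap("wrist","k.png")
print([(np.round(d["extent"]).tolist(),round(d["conf"],2)) for d in robot.find_in("roll_0","wrist")])
E
```

```text
[0.48418698 0.21733806 0.16728813] [-3.14158226e+00 -7.58957395e-05 -2.92827725e+00] [ 0.87634668 -0.30323096 -1.69056044] 0.023461998488158886
[([350.0, 195.0, 44.0, 89.0], 0.9), ([252.0, 214.0, 39.0, 128.0], 0.87), ([148.0, 38.0, 97.0, 76.0], 0.77), ([59.0, 200.0, 115.0, 119.0], 0.74), ([41.0, 53.0, 81.0, 49.0], 0.72), ([402.0, 190.0, 60.0, 94.0], 0.59)]
```

View pics/k.png

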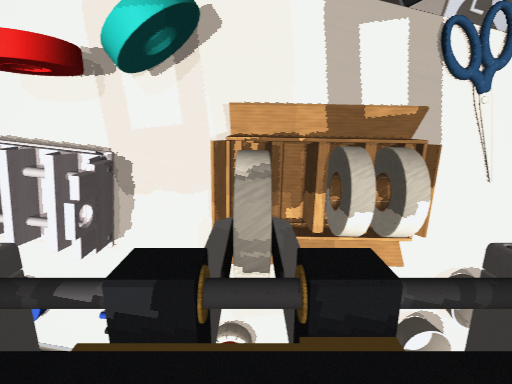

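Call:
servo_tool(plan=[[-0.04,-0.3,-0.3,0,0,0,5],[-0.04,-0.6,-0.3,0,0,0,5],[-0.04,-1,-0.3,0,0,0,5],[-0.04,-1,-0.3,0,0,0,5]])

```text
time: 16.78
tool_pos: [0.5099, 0.1145, 0.1955]
ee_rot: [-3.137, -0.004, -2.935]
wrist_force: [-0.1, 0.2, -1.4]
width: 0.0236
finger_force: 29.9
```

Call:
servo_tool(plan=[[-0.04,-0.3,0,0,0,0,5],[-0.04,-0.6,0,0,0,0,5],[-0.04,-1,0,0,0,0,5],[-0.04,-1,0,0,0,0,5]])

```text
time: 17.12
tool_pos: [0.5343, 0.0177, 0.1946]
ee_rot: [-3.139, -0.005, -2.935]
wrist_force: [-0.0, 0.2, -1.7]
width: 0.0238
finger_force: 29.9
```

Call:
servo_tool(plan=[[-0.04,-0.3,0,0,0,0.07,5],[-0.04,-0.6,0,0,0,0.07,5],[-0.04,-1,0,0,0,0.07,5],[-0.04,-1,0,0,0,0.07,5],[-0.04,-1,0,0,0,0.07,5]])

```text
time: 17.53
tool_pos: [0.5587, -0.0742, 0.1949]
ee_rot: [3.139, -0.005, -3.041]
wrist_force: [-0.1, 0.1, -1.9]
width: 0.0235
finger_force: 29.9
```

```bash
cat > f.py <<'E'
from h import *
from scipy.optimize import least_squares
# roll in hand from rows in k.png
p=robot.camera_params("wrist"); T=np.linalg.inv(np.array(p["tool_from_camera"])); k=(np.array(p["camera_matrix"]),T[:3,:3],T[:3,3])
b=np.linspace(0,2*np.pi,200)
def rr(q):
    P=np.array([[q[0]+.05*np.cos(t),0,q[1]+.05*np.sin(t)] for t in b]); v=proj(k,P)[:,1]; return [v.min()-150,v.max()-272]
s=least_squares(rr,[0,.013]); print("roll in tool",s.x)
o=robot.get_obs(); print(o["tool_pos"],o["ee_rot"])
c,im=snap("wrist")
# overlay predicted dispenser with block / base corners
d=np.array([-.1034,.9946,0]);n=np.array([.9946,.1034,0]);O=np.array([.5584,-.0356,0])
def W(x,y,z): return O+n*x+d*y+[0,0,z]
im=np.ascontiguousarray(im[:,:,::-1])
for pts in ([(x,y,.083) for x,y in((-.018,-.11),(.018,-.11),(.018,-.07),(-.018,-.07))],[(x,y,0) for x,y in((-.065,-.11),(.065,-.11),(.065,.08),(-.065,.08))],[(-.032,-.07,.026),(-.032,.07,.026)],[(.032,-.07,.026),(.032,.07,.026)]):
    cv2.polylines(im,[proj(c,np.array([W(*q) for q in pts])).astype(np.int32)],True,(0,0,255),1)
for l in(-.052,0,.052): cv2.circle(im,tuple(int(v) for v in proj(c,W(0,l,.066))[0]),3,(255,0,0),-1)
cv2.imwrite("pics/l.png",im)
E
python3 f.py
```

```text
roll in tool [-0.00052254  0.03483734]
[ 0.55869741 -0.07416495  0.19489017] [ 3.13945314 -0.00460259 -3.04144964]
```

View pics/l.png

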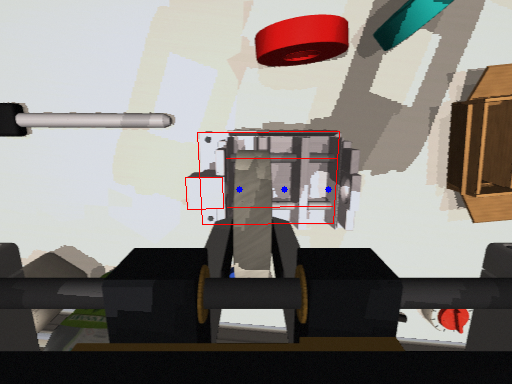

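The overlay matches the dispenser: base corners at (198,132) and (340,224), lanes at columns 239, 284 and 328. The roll hangs over lane 0. I check the lane position along y against the divider bands in the earlier close picture.

```bash
python3 - <<'E'
from h import *
p=robot.camera_params("wrist"); T=np.eye(4); T[:3,:3]=R.from_euler('xyz',[3.14128532,-0.00125895,1.66571431]).as_matrix(); T[:3,3]=[0.57496886,-0.16960797,0.19099993]
w=np.linalg.inv(T@np.array(p["tool_from_camera"])); c=(np.array(p["camera_matrix"]),w[:3,:3],w[:3,3])
d=np.array([-.1034,.9946,0]);n=np.array([.9946,.1034,0]);O=np.array([.5584,-.0356,0])
W=lambda x,y,z:O+n*x+d*y+[0,0,z]
for nm,L in {"div lo":[(y,z) for y in(-.037,-.026,-.015) for z in(0,.042)],"div hi":[(y,z) for y in(.015,.026,.037) for z in(0,.042)],"block":[(-.07,.083),(-.07,0),(-.11,.083)]}.items():
    print(nm,[(y,z,round(float(proj(c,W(.045,y,z))[0,1]*2.75))) for y,z in L])
im=cv2.imread("pics/d.png").max(2); 
print([int(v) for v in im[20:165,262]])
print([int(v) for v in im[20:165,292]])
E
```

```text
div lo [(-0.037, 0, 281), (-0.037, 0.042, 273), (-0.026, 0, 257), (-0.026, 0.042, 245), (-0.015, 0, 232), (-0.015, 0.042, 217)]
div hi [(0.015, 0, 161), (0.015, 0.042, 137), (0.026, 0, 135), (0.026, 0.042, 107), (0.037, 0, 108), (0.037, 0.042, 77)]
block [(-0.07, 0.083, 355), (-0.07, 0, 353), (-0.11, 0.083, 460)]
[215, 214, 215, 214, 228, 227, 228, 229, 228, 228, 228, 228, 228, 228, 212, 228, 229, 229, 228, 229, 228, 229, 228, 228, 105, 103, 103, 101, 105, 105, 103, 105, 104, 103, 103, 104, 103, 105, 189, 215, 229, 228, 230, 229, 229, 229, 228, 228, 228, 228, 229, 228, 229, 229, 229, 156, 156, 156, 156, 157, 155, 156, 154, 105, 120, 156, 165, 168, 163, 162, 164, 166, 163, 137, 53, 51, 55, 53, 54, 56, 51, 52, 95, 110, 151, 154, 151, 155, 153, 152, 153, 153, 154, 153, 153, 154, 153, 152, 152, 155, 150, 151, 152, 120, 86, 88, 87, 87, 136, 174, 176, 152, 153, 151, 151, 152, 152, 150, 154, 153, 152, 151, 151, 153, 151, 153, 154, 152, 151, 153, 151, 152, 153, 152, 152, 152, 153, 150, 154, 229, 228, 229, 229, 229, 229]
[227, 228, 228, 228, 228, 228, 228, 228, 228, 228, 228, 228, 228, 185, 229, 228, 228, 228, 228, 229, 228, 229, 228, 228, 103, 104, 103, 108, 106, 105, 105, 107, 106, 107, 107, 104, 107, 109, 216, 221, 229, 229, 229, 228, 229, 230, 228, 228, 228, 229, 229, 229, 227, 230, 228, 229, 228, 229, 229, 228, 181, 180, 209, 94, 133, 181, 189, 190, 187, 190, 191, 192, 185, 121, 60, 60, 59, 60, 59, 60, 94, 113, 189, 228, 229, 228, 229, 229, 229, 229, 229, 229, 229, 229, 229, 229, 229, 228, 229, 210, 210, 211, 228, 123, 88, 88, 88, 88, 117, 139, 138, 155, 142, 137, 136, 143, 137, 169, 229, 229, 229, 229, 229, 228, 229, 229, 228, 130, 82, 81, 83, 83, 128, 229, 229, 229, 229, 228, 204, 209, 215, 216, 215, 217, 215]
```

The divider feet fall within about 1 mm of prediction. I lower the roll into lane 0.

Call:
servo_tool(plan=[[-0.04,-0.135,0,0,0,0,5],[-0.04,-0.135,0.2,0,0,0,5],[-0.04,-0.135,0.4,0,0,0,5],[-0.04,-0.135,0.6,0,0,0,5],[-0.04,-0.135,0.8,0,0,0,5],[-0.04,-0.135,0.95,0,0,0,5],[-0.04,-0.135,0.95,0,0,0,5],[-0.04,-0.135,0.95,0,0,0,5]])

```text
time: 18.25
tool_pos: [0.5643, -0.0853, 0.1016]
ee_rot: [3.141, -0.002, -3.037]
wrist_force: [-0.8, 0.2, -0.7]
width: 0.0237
finger_force: 29.9
```

Call:
servo_tool(plan=[[0,0,0.03,0,0,0,5],[0,0,0.06,0,0,0,5],[0,0,0.09,0,0,0,5],[0,0,0.12,0,0,0,5],[0,0,0.12,0,0,0,5],[0,0,0.12,0,0,0,5]])

```text
time: 18.75
tool_pos: [0.5649, -0.0862, 0.0906]
ee_rot: [3.141, -0.0, -3.038]
wrist_force: [0.5, 0.3, -0.8]
width: 0.0236
finger_force: 29.9
```

Call:
servo_tool(plan=[[0.01,-0.01,0.02,0,0,0,5],[0.01,-0.01,0.04,0,0,0,5],[0.01,-0.01,0.06,0,0,0,5],[0.01,-0.01,0.06,0,0,0,5],[0.01,-0.01,0.06,0,0,0,5]])

```text
time: 19.17
tool_pos: [0.5639, -0.0873, 0.0844]
ee_rot: [3.141, -0.0, -3.038]
wrist_force: [-0.2, -0.1, -0.9]
width: 0.0238
finger_force: 29.9
```

Call:
servo_tool(plan=[[0,0,0.02,0,0,0,5],[0,0,0.03,0,0,0,5],[0,0,0.03,0,0,0,5],[0,0,0.03,0,0,0,5]])

```text
time: 19.5
tool_pos: [0.5645, -0.0873, 0.0823]
ee_rot: [-3.141, 0.001, -3.038]
wrist_force: [0.2, 0.5, 2.1]
width: 0.0236
finger_force: 29.9
```

Call:
servo_tool(plan=[[0,0,0,0,0,0,30],[0,0,0,0,0,0,38],[0,0,0,0,0,0,38],[0,0,0,0,0,0,38],[0,0,0,0,0,0,38],[0,0,-0.2,0,0,0,38],[0,0,-0.5,0,0,0,38],[0,0,-0.9,0,0,0,38],[0,0,-1,0,0,0,38],[0,0,-1,0,0,0,38]])

```text
time: 20.33
tool_pos: [0.5666, -0.0879, 0.1868]
ee_rot: [-3.138, 0.009, -3.038]
wrist_force: [0.2, -0.5, -0.1]
width: 0.0375
finger_force: 0.0
```

Call:
servo_tool(plan=[[0.14,1,0,0,0,0,38],[0.14,1,0,0,0,0,38],[0.14,1,0,0,0,0,38],[0.14,1,0,0,0,0,38]])

```text
time: 20.67
tool_pos: [0.5379, 0.0143, 0.1795]
ee_rot: [3.139, -0.003, -3.033]
wrist_force: [-0.4, -0.5, -0.2]
width: 0.0377
finger_force: 0.0
```

Call:
servo_tool(plan=[[0.14,1,0,0,0,0,38],[0.14,1,0,0,0,0,38],[0.14,1,0,0,0,0,38],[0.14,1,0,0,0,0,38]])

```text
time: 21.0
tool_pos: [0.5141, 0.1112, 0.1798]
ee_rot: [3.141, -0.003, -3.034]
wrist_force: [-0.1, -0.4, 0.5]
width: 0.0378
finger_force: 0.0
```

Call:
servo_tool(plan=[[0.14,1,0,0,0,0,38],[0.14,1,0,0,0,0,38],[0.14,1,0,0,0,0,38],[0.14,1,0,0,0,0,38]])

```text
time: 21.33
tool_pos: [0.4905, 0.2084, 0.18]
ee_rot: [3.141, -0.002, -3.035]
wrist_force: [-0.2, 0.1, -0.3]
width: 0.0379
finger_force: 0.0
```

Call:
servo_tool(plan=[[0.14,1,0,0,0,-0.06,38],[0.14,1,0,0,0,-0.06,38],[0.14,1,0,0,0,-0.06,38],[0.14,1,0,0,0,-0.06,38],[0.14,1,0,0,0,-0.06,38],[0.14,1,0,0,0,-0.06,38]])

```text
time: 21.83
tool_pos: [0.4679, 0.3028, 0.1808]
ee_rot: [-3.14, -0.001, -2.946]
wrist_force: [0.3, 0.2, -0.3]
width: 0.0383
finger_force: 0.0
```

```bash
python3 - <<'E'
from h import *
o=robot.get_obs(); print(o["tool_pos"],o["ee_rot"])
c,im=snap("wrist","m.png")
L=[(np.round(d["extent"]).tolist(),round(d["conf"],2)) for d in robot.find_in("roll_0","wrist")]; print(L)
for x,y in [(.4646,.3184),(.4546,.3694)]:
    t=.2;d=np.array([-np.sin(t),np.cos(t),0]);n=np.array([np.cos(t),np.sin(t),0]);a=np.linspace(0,np.pi,40)
    u=proj(c,np.array([np.array([x,y,.054])+d*w+.05*(np.cos(b)*n+np.sin(b)*np.array([0,0,1])) for w in(-.012,.012) for b in a])); lo,hi=u.min(0),u.max(0); print(((lo+hi)/2).round(),(hi-lo).round())
c,im=snap("top")
print([(np.round(d["extent"]).tolist(),round(d["conf"],2),ray(c,d["extent"][:2],.116)[:2].round(3)) for d in robot.find_in("roll_0","top")])
print([(np.round(d["extent"]).tolist(),round(d["conf"],2),ray(c,d["extent"][:2],.009)[:2].round(3)) for d in robot.find_in("spindle","top")])
E
```

```text
[0.4678854  0.30275193 0.18084574] [-3.13994647e+00 -8.99148439e-04 -2.94578328e+00]
[([269.0, 189.0, 23.0, 90.0], 0.74), ([315.0, 186.0, 38.0, 88.0], 0.62), ([8.0, 68.0, 13.0, 34.0], 0.6), ([67.0, 41.0, 105.0, 80.0], 0.57)]
[268. 186.] [25. 88.]
[316. 187.] [35. 88.]
[([275.0, 261.0, 33.0, 36.0], 0.69, array([0.36 , 0.086])), ([327.0, 180.0, 84.0, 52.0], 0.68, array([ 0.553, -0.036])), ([185.0, 230.0, 17.0, 8.0], 0.64, array([0.428, 0.301])), ([346.0, 180.0, 19.0, 42.0], 0.62, array([ 0.555, -0.08 ])), ([323.0, 242.0, 35.0, 18.0], 0.59, array([ 0.407, -0.028]))]
[([421.0, 202.0, 87.0, 16.0], 0.76, array([ 0.508, -0.303]))]
```

The rolls match the prediction, and roll 1 stands in lane 0. I take the second roll.

Call:
servo_tool(plan=[[0,0.16,0,0,0,0,38],[0,0.16,0.1,0,0,0,38],[0,0.16,0.4,0,0,0,38],[0,0.16,0.7,0,0,0,38],[0,0.16,0.7,0,0,0,38],[0,0.16,0.7,0,0,0,38]])

```text
time: 22.58
tool_pos: [0.4625, 0.319, 0.1093]
ee_rot: [-3.14, -0.005, -2.944]
wrist_force: [-0.5, 0.2, 0.3]
width: 0.0382
finger_force: 0.0
```

Call:
servo_tool(plan=[[0,0,0.2,0,0,0,38],[0,0,0.41,0,0,0,38],[0,0,0.41,0,0,0,38],[0,0,0.41,0,0,0,5],[0,0,0.41,0,0,0,5],[0,0,0.41,0,0,0,5],[0,0,0.41,0,0,0,5],[0,0,0.41,0,0,0,5],[0,0,0.41,0,0,0,5]])

```text
time: 23.33
tool_pos: [0.4654, 0.3212, 0.0733]
ee_rot: [3.14, 0.005, -2.944]
wrist_force: [0.5, 0.2, 6.2]
width: 0.0237
finger_force: 30.0
```

Call:
servo_tool(plan=[[0,0,-0.1,0,0,0,5],[0,0,-0.3,0,0,0,5],[0,0,-0.6,0,0,0,5],[0,0,-0.9,0,0,0,5],[0,0,-1,0,0,0,5],[0,0,-1,0,0,0,5],[0,0,-1,0,0,0,5]])

```text
time: 23.92
tool_pos: [0.4638, 0.3204, 0.1703]
ee_rot: [3.141, -0.0, -2.944]
wrist_force: [0.7, -0.1, -1.7]
width: 0.0235
finger_force: 30.0
```

Call:
servo_tool(plan=[[-0.06,-0.3,-0.3,0,0,0,5],[-0.06,-0.6,-0.3,0,0,0,5],[-0.06,-0.92,-0.3,0,0,0,5],[-0.06,-0.92,-0.3,0,0,0,5]])

```text
time: 24.25
tool_pos: [0.488, 0.2264, 0.1981]
ee_rot: [-3.138, -0.004, -2.949]
wrist_force: [0.8, 0.2, -0.9]
width: 0.0236
finger_force: 30.0
```

Call:
servo_tool(plan=[[-0.06,-0.3,0,0,0,0,5],[-0.06,-0.6,0,0,0,0,5],[-0.06,-0.92,0,0,0,0,5],[-0.06,-0.92,0,0,0,0,5]])

```text
time: 24.58
tool_pos: [0.5115, 0.1378, 0.1974]
ee_rot: [-3.139, -0.006, -2.949]
wrist_force: [-0.9, 1.1, -1.5]
width: 0.0239
finger_force: 30.0
```

Call:
servo_tool(plan=[[-0.06,-0.3,0,0,0,0,5],[-0.06,-0.6,0,0,0,0,5],[-0.06,-0.92,0,0,0,0,5],[-0.06,-0.92,0,0,0,0,5]])

```text
time: 24.92
tool_pos: [0.5355, 0.0492, 0.1976]
ee_rot: [-3.14, -0.005, -2.949]
wrist_force: [-0.0, 0.0, -1.2]
width: 0.0237
finger_force: 30.0
```

Call:
servo_tool(plan=[[-0.06,-0.3,0,0,0,0.06,5],[-0.06,-0.6,0,0,0,0.06,5],[-0.06,-0.92,0,0,0,0.06,5],[-0.06,-0.92,0,0,0,0.06,5],[-0.06,-0.92,0,0,0,0.06,5],[-0.06,-0.92,0,0,0,0.06,5]])

```text
time: 25.42
tool_pos: [0.559, -0.0343, 0.199]
ee_rot: [3.139, -0.003, -3.038]
wrist_force: [-0.5, 0.1, -1.0]
width: 0.0238
finger_force: 30.0
```

Call:
servo_tool(plan=[[0,-0.013,0,0,0,0,5],[0,-0.013,0.2,0,0,0,5],[0,-0.013,0.4,0,0,0,5],[0,-0.013,0.6,0,0,0,5],[0,-0.013,0.8,0,0,0,5],[0,-0.013,0.95,0,0,0,5],[0,-0.013,0.95,0,0,0,5],[0,-0.013,0.95,0,0,0,5]])

```text
time: 26.08
tool_pos: [0.559, -0.0356, 0.1048]
ee_rot: [3.141, -0.002, -3.036]
wrist_force: [0.2, -0.0, -1.0]
width: 0.0237
finger_force: 30.0
```

Call:
servo_tool(plan=[[0,0,0.03,0,0,0,5],[0,0,0.06,0,0,0,5],[0,0,0.09,0,0,0,5],[0,0,0.12,0,0,0,5],[0,0,0.14,0,0,0,5],[0,0,0.14,0,0,0,5],[0,0,0.14,0,0,0,5]])

```text
time: 26.67
tool_pos: [0.5598, -0.037, 0.0915]
ee_rot: [3.141, -0.0, -3.038]
wrist_force: [-0.7, 0.3, -0.5]
width: 0.0236
finger_force: 30.0
```

Call:
servo_tool(plan=[[0,0,0.02,0,0,0,5],[0,0,0.03,0,0,0,5],[0,0,0.03,0,0,0,5],[0,0,0.03,0,0,0,5]])

```text
time: 27.0
tool_pos: [0.5598, -0.037, 0.0886]
ee_rot: [3.141, -0.0, -3.038]
wrist_force: [0.9, 0.0, -1.2]
width: 0.0234
finger_force: 30.0
```

Call:
servo_tool(plan=[[0,0,0.01,0,0,0,5],[0,0,0.03,0,0,0,5],[0,0,0.03,0,0,0,5],[0,0,0.03,0,0,0,5]])

```text
time: 27.33
tool_pos: [0.56, -0.037, 0.0858]
ee_rot: [-3.141, 0.0, -3.038]
wrist_force: [-0.4, -0.0, -0.3]
width: 0.0238
finger_force: 30.0
```

Call:
servo_tool(plan=[[0,0,0.01,0,0,0,5],[0,0,0.02,0,0,0,5],[0,0,0.02,0,0,0,5]])

```text
time: 27.58
tool_pos: [0.5601, -0.037, 0.0858]
ee_rot: [-3.141, 0.001, -3.038]
wrist_force: [-2.6, 0.4, 7.2]
width: 0.0237
finger_force: 30.0
```

Call:
servo_tool(plan=[[0,0,0,0,0,0,30],[0,0,0,0,0,0,36],[0,0,0,0,0,0,36],[0,0,0,0,0,0,36],[0,0,0,0,0,0,36],[0,0,-0.2,0,0,0,36],[0,0,-0.5,0,0,0,36],[0,0,-0.9,0,0,0,36],[0,0,-1,0,0,0,36],[0,0,-1,0,0,0,36]])

```text
time: 28.42
tool_pos: [0.5624, -0.0373, 0.1885]
ee_rot: [-3.139, 0.009, -3.038]
wrist_force: [0.4, -0.8, -0.6]
width: 0.0362
finger_force: 0.0
```

Call:
servo_tool(plan=[[0.155,1,0,0,0,0,38],[0.155,1,0,0,0,0,38],[0.155,1,0,0,0,0,38],[0.155,1,0,0,0,0,38]])

```text
time: 28.75
tool_pos: [0.5321, 0.0644, 0.1814]
ee_rot: [3.14, -0.004, -3.033]
wrist_force: [0.6, -1.0, 0.1]
width: 0.038
finger_force: 0.0
```

Call:
servo_tool(plan=[[0.155,1,0,0,0,0,38],[0.155,1,0,0,0,0,38],[0.155,1,0,0,0,0,38],[0.155,1,0,0,0,0,38]])

```text
time: 29.08
tool_pos: [0.5069, 0.1612, 0.1816]
ee_rot: [3.141, -0.003, -3.034]
wrist_force: [-0.4, -0.5, -0.5]
width: 0.0383
finger_force: 0.0
```

Call:
servo_tool(plan=[[0.155,1,0,0,0,0,38],[0.155,1,0,0,0,0,38],[0.155,1,0,0,0,0,38],[0.155,1,0,0,0,0,38]])

```text
time: 29.42
tool_pos: [0.4817, 0.2583, 0.1818]
ee_rot: [-3.141, -0.002, -3.035]
wrist_force: [-0.5, -1.5, 0.5]
width: 0.0383
finger_force: 0.0
```

Call:
servo_tool(plan=[[0.155,1,0,0,0,-0.06,38],[0.155,1,0,0,0,-0.06,38],[0.155,1,0,0,0,-0.06,38],[0.155,1,0,0,0,-0.06,38],[0.155,1,0,0,0,-0.06,38],[0.155,1,0,0,0,-0.06,38]])

```text
time: 29.92
tool_pos: [0.4578, 0.3524, 0.1828]
ee_rot: [-3.14, -0.001, -2.946]
wrist_force: [0.0, 0.7, 0.3]
width: 0.0379
finger_force: 0.0
```

```bash
python3 - <<'E'
from h import *
o=robot.get_obs(); print(o["tool_pos"],o["ee_rot"])
c,im=snap("wrist")
L=[(np.round(d["extent"]).tolist(),round(d["conf"],2)) for d in robot.find_in("roll_0","wrist")]; print(L)
for x,y in [(.4546,.3694),(.4542,.3714)]:
    t=.2;d=np.array([-np.sin(t),np.cos(t),0]);n=np.array([np.cos(t),np.sin(t),0]);a=np.linspace(0,np.pi,40)
    u=proj(c,np.array([np.array([x,y,.054])+d*w+.05*(np.cos(b)*n+np.sin(b)*np.array([0,0,1])) for w in(-.012,.012) for b in a])); lo,hi=u.min(0),u.max(0); print(((lo+hi)/2).round(),(hi-lo).round())
E
```

```text
[0.45780216 0.35240883 0.18280167] [-3.13974513e+00 -9.15608248e-04 -2.94587216e+00]
[([270.0, 185.0, 29.0, 87.0], 0.93), ([36.0, 40.0, 72.0, 78.0], 0.76)]
[269. 186.] [25. 87.]
[271. 186.] [25. 87.]
```

Call:
servo_tool(plan=[[0,0.18,0,0,0,0,38],[0,0.18,0.1,0,0,0,38],[0,0.18,0.4,0,0,0,38],[0,0.18,0.7,0,0,0,38],[0,0.18,0.7,0,0,0,38],[0,0.18,0.7,0,0,0,38]])

```text
time: 30.52
tool_pos: [0.4523, 0.37, 0.1112]
ee_rot: [-3.139, -0.005, -2.945]
wrist_force: [0.1, -0.5, 0.5]
width: 0.0381
finger_force: 0.0
```

Call:
servo_tool(plan=[[0,0,0.2,0,0,0,38],[0,0,0.36,0,0,0,38],[0,0,0.36,0,0,0,38],[0,0,0.36,0,0,0,5],[0,0,0.36,0,0,0,5],[0,0,0.36,0,0,0,5],[0,0,0.36,0,0,0,5],[0,0,0.36,0,0,0,5],[0,0,0.36,0,0,0,5]])

```text
time: 31.27
tool_pos: [0.4547, 0.3728, 0.0802]
ee_rot: [3.14, 0.004, -2.944]
wrist_force: [-0.0, -1.2, 5.4]
width: 0.0239
finger_force: 30.0
```

Call:
servo_tool(plan=[[0,0,-0.1,0,0,0,5],[0,0,-0.3,0,0,0,5],[0,0,-0.6,0,0,0,5],[0,0,-0.9,0,0,0,5],[0,0,-1,0,0,0,5],[0,0,-1,0,0,0,5],[0,0,-1,0,0,0,5]])

```text
time: 31.85
tool_pos: [0.4532, 0.3722, 0.1772]
ee_rot: [3.141, -0.0, -2.944]
wrist_force: [-0.8, 0.0, -1.6]
width: 0.0233
finger_force: 30.0
```

Call:
servo_tool(plan=[[-0.07,-0.3,-0.3,0,0,0,5],[-0.07,-0.6,-0.3,0,0,0,5],[-0.07,-0.92,-0.3,0,0,0,5],[-0.07,-0.92,-0.3,0,0,0,5]])

```text
time: 32.18
tool_pos: [0.4786, 0.2782, 0.2052]
ee_rot: [-3.137, -0.004, -2.949]
wrist_force: [-0.4, 0.1, -1.7]
width: 0.0239
finger_force: 30.0
```

Call:
servo_tool(plan=[[-0.07,-0.3,0,0,0,0,5],[-0.07,-0.6,0,0,0,0,5],[-0.07,-0.92,0,0,0,0,5],[-0.07,-0.92,0,0,0,0,5]])

```text
time: 32.52
tool_pos: [0.503, 0.1898, 0.2045]
ee_rot: [-3.138, -0.005, -2.949]
wrist_force: [-0.1, 0.9, -0.9]
width: 0.0238
finger_force: 30.0
```

Call:
servo_tool(plan=[[-0.07,-0.3,0,0,0,0,5],[-0.07,-0.6,0,0,0,0,5],[-0.07,-0.92,0,0,0,0,5],[-0.07,-0.92,0,0,0,0,5]])

```text
time: 32.85
tool_pos: [0.528, 0.1015, 0.2047]
ee_rot: [-3.139, -0.005, -2.949]
wrist_force: [0.3, -0.5, -1.5]
width: 0.0237
finger_force: 30.0
```

Call:
servo_tool(plan=[[-0.07,-0.3,0,0,0,0.06,5],[-0.07,-0.6,0,0,0,0.06,5],[-0.07,-0.92,0,0,0,0.06,5],[-0.07,-0.92,0,0,0,0.06,5],[-0.07,-0.92,0,0,0,0.06,5],[-0.07,-0.92,0,0,0,0.06,5]])

```text
time: 33.35
tool_pos: [0.5524, 0.0181, 0.206]
ee_rot: [3.14, -0.003, -3.038]
wrist_force: [-0.6, 0.0, -0.3]
width: 0.0236
finger_force: 30.0
```

Call:
servo_tool(plan=[[0,-0.013,0,0,0,0,5],[0,-0.013,0.2,0,0,0,5],[0,-0.013,0.4,0,0,0,5],[0,-0.013,0.6,0,0,0,5],[0,-0.013,0.8,0,0,0,5],[0,-0.013,0.95,0,0,0,5],[0,-0.013,0.95,0,0,0,5],[0,-0.013,0.95,0,0,0,5]])

```text
time: 34.02
tool_pos: [0.5523, 0.0168, 0.1118]
ee_rot: [3.141, -0.002, -3.036]
wrist_force: [1.2, -0.1, -0.8]
width: 0.0235
finger_force: 30.0
```

Call:
servo_tool(plan=[[0,0,0.03,0,0,0,5],[0,0,0.06,0,0,0,5],[0,0,0.09,0,0,0,5],[0,0,0.13,0,0,0,5],[0,0,0.15,0,0,0,5],[0,0,0.15,0,0,0,5],[0,0,0.15,0,0,0,5]])

```text
time: 34.6
tool_pos: [0.5531, 0.0155, 0.0975]
ee_rot: [3.141, -0.0, -3.038]
wrist_force: [0.5, 0.2, -1.4]
width: 0.0233
finger_force: 30.0
```

Call:
servo_tool(plan=[[0,0,0.01,0,0,0,5],[0,0,0.03,0,0,0,5],[0,0,0.03,0,0,0,5],[0,0,0.03,0,0,0,5]])

```text
time: 34.93
tool_pos: [0.5532, 0.0155, 0.0945]
ee_rot: [3.141, -0.0, -3.038]
wrist_force: [0.2, -0.6, -0.8]
width: 0.0236
finger_force: 30.0
```

Call:
servo_tool(plan=[[0,0,0.01,0,0,0,5],[0,0,0.025,0,0,0,5],[0,0,0.025,0,0,0,5],[0,0,0.025,0,0,0,5]])

```text
time: 35.27
tool_pos: [0.5535, 0.0155, 0.0925]
ee_rot: [-3.142, 0.001, -3.038]
wrist_force: [0.4, 0.7, -0.3]
width: 0.0237
finger_force: 30.0
```

Call:
servo_tool(plan=[[0,0,0.01,0,0,0,5],[0,0,0.015,0,0,0,5],[0,0,0.015,0,0,0,5]])

```text
time: 35.52
tool_pos: [0.5538, 0.0155, 0.0922]
ee_rot: [-3.141, 0.002, -3.038]
wrist_force: [-0.7, 0.4, 5.6]
width: 0.0232
finger_force: 30.0
```

Call:
servo_tool(plan=[[0,0,0,0,0,0,30],[0,0,0,0,0,0,36],[0,0,0,0,0,0,36],[0,0,0,0,0,0,36],[0,0,0,0,0,0,36],[0,0,-0.2,0,0,0,36],[0,0,-0.5,0,0,0,36],[0,0,-0.9,0,0,0,36],[0,0,-1,0,0,0,36],[0,0,-1,0,0,0,36]])

```text
time: 36.35
tool_pos: [0.5557, 0.0154, 0.1955]
ee_rot: [-3.14, 0.009, -3.038]
wrist_force: [0.1, -0.4, 0.3]
width: 0.0358
finger_force: 0.0
```

Call:
servo_tool(plan=[[0.2,-1,-0.2,0,0,0,70],[0.2,-1,-0.2,0,0,0,70],[0.2,-1,-0.2,0,0,0,70],[0.2,-1,-0.2,0,0,0,70]])

```text
time: 36.68
tool_pos: [0.5429, -0.0898, 0.2091]
ee_rot: [-3.141, -0.002, -3.043]
wrist_force: [0.6, 0.3, -0.6]
width: 0.0594
finger_force: 0.0
```

Call:
servo_tool(plan=[[0.2,-1,0,0,0,0,70],[0.2,-1,0,0,0,0,70],[0.2,-1,0,0,0,0,70],[0.2,-1,0,0,0,0,70]])

```text
time: 37.02
tool_pos: [0.5329, -0.1901, 0.2077]
ee_rot: [3.14, -0.004, -3.043]
wrist_force: [-0.2, 0.4, -0.1]
width: 0.0702
finger_force: 0.0
```

Call:
servo_tool(plan=[[0.2,-1,0,0,0,0,70],[0.2,-1,0,0,0,0,70],[0.2,-1,0,0,0,0,70],[0.2,-1,0,0,0,0,70]])

```text
time: 37.35
tool_pos: [0.5237, -0.2909, 0.2079]
ee_rot: [3.14, -0.003, -3.042]
wrist_force: [-0.6, 0.4, -1.1]
width: 0.0701
finger_force: 0.0
```

Call:
servo_tool(plan=[[0.2,-1,0,0,0,1,70],[0.2,-1,0,0,0,1,70],[0.2,-1,0,0,0,1,70],[0.2,-1,0,0,0,1,70],[0.2,-1,0,0,0,1,70],[0.2,-1,0,0,0,1,70],[0.2,-1,0,0,0,1,70],[0.2,-1,0,0,0,1,70],[0.2,-1,0,0,0,1,70],[0.2,-1,0,0,0,1,70],[0.2,-1,0,0,0,1,70],[0.2,-1,0,0,0,1,70]])

```text
time: 38.35
tool_pos: [0.5161, -0.3875, 0.2092]
ee_rot: [-3.141, -0.003, 1.742]
wrist_force: [1.2, 0.0, -1.6]
width: 0.0702
finger_force: 0.0
```

Call:
servo_tool(plan=[[0,0,0,0,0,0.05,70],[0,0,0,0,0,0,70],[0,0,0,0,0,0,70]])

```text
time: 38.6
tool_pos: [0.5159, -0.3877, 0.2093]
ee_rot: [-3.141, -0.003, 1.749]
wrist_force: [0.0, 0.5, 0.4]
width: 0.0702
finger_force: 0.0
```

```bash
python3 - <<'E'
from h import *
o=robot.get_obs(); print(o["tool_pos"],o["ee_rot"])
c,im=snap("wrist"); c2,im2=snap("scene")
print([(np.round(d["extent"]).tolist(),round(d["conf"],2)) for d in robot.find_in("spindle","wrist")])
a=np.hstack([cv2.resize(im,(400,300)),cv2.resize(im2[150:330,180:412],(400,310))[:300]])
cv2.imwrite("pics/n.png",a[:,:,::-1]); cv2.imwrite("pics/n0.png",im[:,:,::-1])
g=(im.max(2)<45).astype(np.uint8)[:240]; n,l,st,ce=cv2.connectedComponentsWithStats(g)
for i in range(1,n):
    if st[i][4]>200: print(st[i],ce[i].round(1),ray(c,ce[i]+.5,.015)[:2].round(4))
E
```

```text
[ 0.51594688 -0.3877185   0.20930404] [-3.14111290e+00 -2.88068685e-03  1.74911448e+00]
[([251.0, 108.0, 32.0, 183.0], 0.6)]
[ 27   0  44  13 294] [52.3  3.5] [ 0.2401 -0.2214]
[ 415   45   97   79 3088] [462.2  87.6] [ 0.7631 -0.2248]
[235 170  29  27 687] [249.2 183. ] [ 0.5143 -0.3975]
[305 219  16  21 201] [310.1 231.5] [ 0.6143 -0.4524]
```

View pics/n.png

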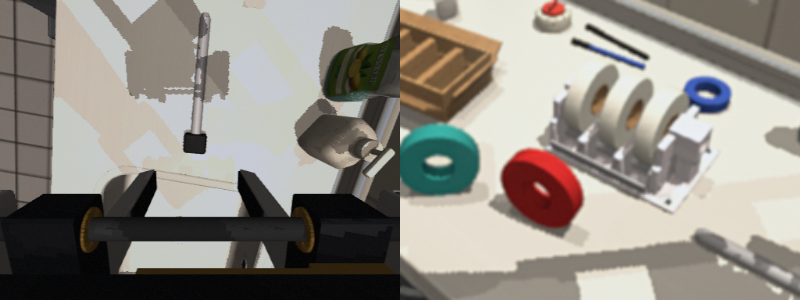

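The left half shows the spindle lying where I put it: grip at (196,142), nose at (206,13). The right half shows all three rolls upright in the three lanes, with the carton empty.

```bash
python3 - <<'E'
from h import *
c=cam("wrist"); im=cv2.imread("pics/n0.png")
A=ray(c,(249.7,183.5),.015); 
for uv in [(206.5*1.28,13*1.28),(205.5*1.28,30*1.28),(199*1.28,115*1.28)]:
    P=ray(c,uv,.012); v=P-A; print(P.round(4),np.arctan2(v[1],v[0]).round(4),np.hypot(*v[:2]).round(4))
for r in (30,60,90,130,155): 
    e=cv2.cvtColor(im,cv2.COLOR_BGR2GRAY)[r,225:285].astype(int); print(r,e.tolist())
E
```

```text
[ 0.4957 -0.1896  0.012 ] 1.6583 0.2103
[ 0.4986 -0.2139  0.012 ] 1.654 0.1858
[ 0.5121 -0.3486  0.012 ] 1.6082 0.0505
30 [136, 135, 135, 136, 137, 138, 136, 138, 129, 119, 118, 117, 118, 119, 121, 119, 120, 119, 118, 117, 119, 118, 119, 117, 117, 120, 122, 119, 121, 107, 75, 66, 74, 78, 82, 86, 99, 99, 92, 138, 154, 141, 126, 102, 167, 199, 198, 200, 199, 198, 200, 200, 200, 198, 200, 200, 198, 200, 200, 201]
60 [136, 139, 137, 137, 138, 137, 136, 137, 136, 139, 137, 136, 137, 138, 137, 136, 134, 138, 135, 138, 138, 140, 138, 137, 139, 137, 138, 103, 72, 72, 76, 124, 155, 167, 181, 176, 166, 159, 150, 134, 113, 141, 187, 200, 200, 199, 200, 200, 201, 200, 200, 200, 202, 200, 201, 199, 202, 200, 201, 200]
90 [136, 135, 135, 137, 137, 136, 137, 139, 137, 138, 136, 137, 137, 137, 138, 138, 137, 137, 139, 140, 136, 135, 137, 138, 139, 105, 103, 134, 150, 164, 176, 190, 153, 109, 93, 81, 76, 66, 60, 98, 118, 118, 119, 119, 119, 121, 118, 121, 118, 119, 120, 120, 122, 120, 122, 119, 118, 119, 121, 121]
130 [201, 202, 202, 203, 202, 202, 201, 202, 201, 203, 202, 202, 201, 204, 204, 203, 202, 202, 202, 204, 202, 200, 150, 110, 135, 155, 166, 179, 192, 191, 184, 175, 128, 81, 96, 142, 141, 131, 138, 137, 138, 138, 181, 169, 140, 182, 202, 200, 202, 202, 201, 203, 202, 202, 204, 203, 203, 203, 202, 202]
155 [202, 201, 202, 202, 202, 202, 203, 203, 202, 201, 202, 202, 202, 202, 203, 202, 203, 202, 202, 202, 147, 107, 136, 151, 166, 178, 193, 191, 183, 174, 160, 141, 113, 169, 203, 202, 204, 204, 204, 201, 200, 201, 200, 201, 201, 200, 200, 201, 201, 201, 201, 201, 200, 202, 203, 201, 200, 203, 201, 201]
```

Call:
servo_tool(plan=[[-0.08,-0.036,0.2,0,0,0.051,70],[-0.08,-0.036,0.6,0,0,0.051,70],[-0.08,-0.036,1,0,0,0.051,70],[-0.08,-0.036,1,0,0,0.051,70],[-0.08,-0.036,1,0,0,0.051,70]])

```text
time: 39.17
tool_pos: [0.5111, -0.3968, 0.1068]
ee_rot: [-3.136, -0.007, 1.665]
wrist_force: [0.6, -0.1, 0.6]
width: 0.0701
finger_force: 0.0
```

Call:
servo_tool(plan=[[0,0,0.3,0,0,0,70],[0,0,0.6,0,0,0,70],[0,0,0.9,0,0,0,70],[0,0,0.9,0,0,0,70],[0,0,0.9,0,0,0,70],[0,0,0.9,0,0,0,70]])

```text
time: 39.67
tool_pos: [0.5151, -0.401, 0.0251]
ee_rot: [3.137, 0.005, 1.665]
wrist_force: [0.2, 0.0, 0.5]
width: 0.0698
finger_force: 0.0
```

Call:
servo_tool(plan=[[0.04,-0.01,0.15,0,0,0,70],[0.04,-0.01,0.28,0,0,0,70],[0.04,-0.01,0.28,0,0,0,70],[0.04,-0.01,0.28,0,0,0,70]])

```text
time: 40.0
tool_pos: [0.5117, -0.3954, -0.0067]
ee_rot: [3.141, 0.0, 1.665]
wrist_force: [-0.1, -0.3, 0.1]
width: 0.07
finger_force: 0.0
```

Call:
servo_tool(plan=[[0,0.02,0.01,0,0,0,70],[0,0.02,0.01,0,0,0,10],[0,0.02,0.01,0,0,0,10],[0,0.02,0.01,0,0,0,10],[0,0.02,0.01,0,0,0,10],[0,0.02,0.01,0,0,0,10],[0,0.02,0.01,0,0,0,10],[0,0.02,0.01,0,0,0,10]])

```text
time: 40.67
tool_pos: [0.5135, -0.3951, -0.0082]
ee_rot: [3.141, 0.0, 1.665]
wrist_force: [1.4, 0.2, -0.1]
width: 0.0399
finger_force: 30.0
```

Call:
servo_tool(plan=[[0,0,-0.1,0,0,0,10],[0,0,-0.25,0,0,0,10],[0,0,-0.4,0,0,0,10],[0,0,-0.58,0,0,0,10],[0,0,-0.58,0,0,0,10],[0,0,-0.58,0,0,0,10],[0,0,-0.58,0,0,0,10]])

```text
time: 41.25
tool_pos: [0.513, -0.3947, 0.0487]
ee_rot: [-3.141, -0.001, 1.665]
wrist_force: [-0.7, -0.1, -1.3]
width: 0.0397
finger_force: 30.0
```

```bash
cat > s.py <<'E'
from h import *
o=robot.get_obs(); print(o["tool_pos"],o["ee_rot"])
c,im=snap("wrist"); g=cv2.cvtColor(im,cv2.COLOR_RGB2GRAY)
cv2.imwrite("pics/q0.png",im[:,:,::-1])
# shaft edges per row
for r in range(4,205,20): print(r,g[r,228:292:2].tolist())
p=robot.camera_params("wrist"); T=np.linalg.inv(np.array(p["tool_from_camera"])); k=(np.array(p["camera_matrix"]),T[:3,:3],T[:3,3])
print("pred shaft in tool",[proj(k,[[x,0,-.016]])[0].round(1).tolist() for x in(.017,.06,.1,.15,.211)])
O=np.array([.5584,-.0356,.066]);d=np.array([-.1034,.9946,0])
print("mouth px",proj(c,[O-.11*d])[0])
E
python3 s.py
```

```text
[ 0.51295536 -0.39465973  0.04873373] [-3.14063946e+00 -9.92802222e-04  1.66495972e+00]
4 [140, 142, 139, 141, 73, 79, 90, 97, 103, 106, 113, 122, 125, 116, 111, 108, 102, 94, 86, 73, 198, 230, 230, 231, 230, 230, 230, 231, 230, 230, 231, 231]
24 [141, 138, 140, 139, 84, 77, 92, 96, 102, 107, 112, 125, 128, 129, 126, 123, 113, 106, 92, 76, 118, 142, 206, 231, 229, 231, 231, 230, 230, 232, 230, 231]
44 [142, 142, 141, 139, 101, 76, 106, 115, 120, 125, 134, 145, 150, 136, 129, 124, 113, 104, 92, 74, 124, 142, 141, 142, 142, 206, 231, 231, 231, 231, 233, 233]
64 [144, 142, 141, 140, 106, 75, 86, 97, 100, 105, 113, 137, 149, 136, 129, 124, 111, 103, 90, 72, 219, 231, 230, 231, 231, 231, 231, 231, 231, 232, 233, 232]
84 [141, 141, 142, 141, 112, 70, 89, 95, 99, 107, 112, 124, 129, 118, 112, 107, 100, 94, 143, 116, 232, 231, 230, 231, 230, 231, 231, 232, 231, 233, 233, 233]
104 [162, 162, 164, 163, 143, 68, 84, 96, 101, 108, 111, 122, 128, 116, 115, 107, 98, 92, 84, 74, 142, 142, 142, 141, 144, 143, 206, 230, 230, 230, 230, 231]
124 [161, 162, 163, 162, 163, 67, 85, 93, 100, 105, 110, 119,
[... 170 characters left out ...]
11, 107, 100, 91, 80, 79, 144, 143, 142, 143, 143, 144, 204, 230, 231, 231, 231, 232]
164 [142, 140, 140, 139, 142, 82, 96, 113, 119, 107, 109, 115, 116, 114, 110, 107, 98, 89, 78, 96, 143, 141, 141, 144, 143, 143, 231, 192, 145, 145, 145, 145]
184 [141, 140, 140, 141, 140, 84, 80, 92, 99, 103, 107, 114, 117, 110, 111, 108, 98, 89, 77, 117, 140, 141, 141, 142, 138, 232, 232, 233, 233, 232, 233, 233]
204 [101, 100, 101, 100, 101, 79, 77, 94, 100, 104, 110, 112, 113, 111, 110, 105, 97, 89, 77, 182, 216, 218, 227, 233, 232, 232, 233, 233, 233, 233, 233, 233]
pred shaft in tool [[252.2, 207.0], [252.2, 139.7], [252.3, 69.7], [252.4, -30.2], [252.5, -175.1]]
mouth px [ 427.50064335 -267.65021754]
```

Call:
servo_tool(plan=[[0,0.2,-0.01,0,0,-0.006,10],[0,0.4,-0.01,0,0,-0.006,10],[0,0.6,-0.01,0,0,-0.006,10],[0,0.8,-0.01,0,0,-0.006,10],[0.1,0.818,-0.01,0,0,-0.006,10],[0.15,0.818,-0.01,0,0,-0.006,10],[0.15,0.818,-0.01,0,0,-0.006,10],[0.15,0.818,-0.01,0,0,-0.006,10],[0.15,0.818,-0.01,0,0,-0.006,10]])

```text
time: 42.05
tool_pos: [0.5925, -0.3726, 0.0506]
ee_rot: [-3.141, -0.0, 1.674]
wrist_force: [-0.6, -0.3, -2.3]
width: 0.0397
finger_force: 30.0
```

```bash
cat > v.py <<'E'
from h import *
o=robot.get_obs(); print(o["tool_pos"],o["ee_rot"],o["wrist_force"])
p=np.array(o["tool_pos"]); M=R.from_euler('xyz',o["ee_rot"]).as_matrix()
k,im=snap("scene"); t,imt=snap("top")
im=np.ascontiguousarray(im[:,:,::-1]);imt=np.ascontiguousarray(imt[:,:,::-1])
O=np.array([.5584,-.0356,.066]);d=np.array([-.1034,.9946,0])
S=lambda x,dz=0:p+M@np.array([x,0,-.016])+[0,0,dz]
for dr in (0,-.01): print("nose level/10mm low px scene",proj(k,[S(.208,dr)])[0].round(1))
print("mouth",proj(k,[O-.11*d])[0].round(1),"stop",proj(k,[S(.0145)])[0].round(1))
print("nose top",proj(t,[S(.208)])[0].round(1),"stop",proj(t,[S(.0145)])[0].round(1),"mouth",proj(t,[O-.11*d])[0].round(1))
A=cv2.resize(im[195:285,340:460],(800,600),interpolation=cv2.INTER_CUBIC)
for q,col in ((S(.208),(0,0,255)),(S(.1),(0,0,255)),(S(.0145),(0,0,255)),(O-.11*d,(255,0,0))):
    u=proj(k,[q])[0]; cv2.circle(A,(int((u[0]-340)*6.667),int((u[1]-195)*6.667)),3,col,-1)
cv2.imwrite("pics/r.png",A)
E
python3 v.py
```

```text
[ 0.59250237 -0.37263806  0.05056606] [-3.14098166e+00 -4.25116898e-05  1.67374897e+00] [-0.59769004 -0.33003055 -2.25692032]
nose level/10mm low px scene [365.8 237.8]
nose level/10mm low px scene [365.  241.4]
mouth [356.3 233.7] stop [468.7 282.3]
nose top [375.8 175.7] stop [453.3 169.2] mouth [367.4 176.1]
```

View pics/r.png

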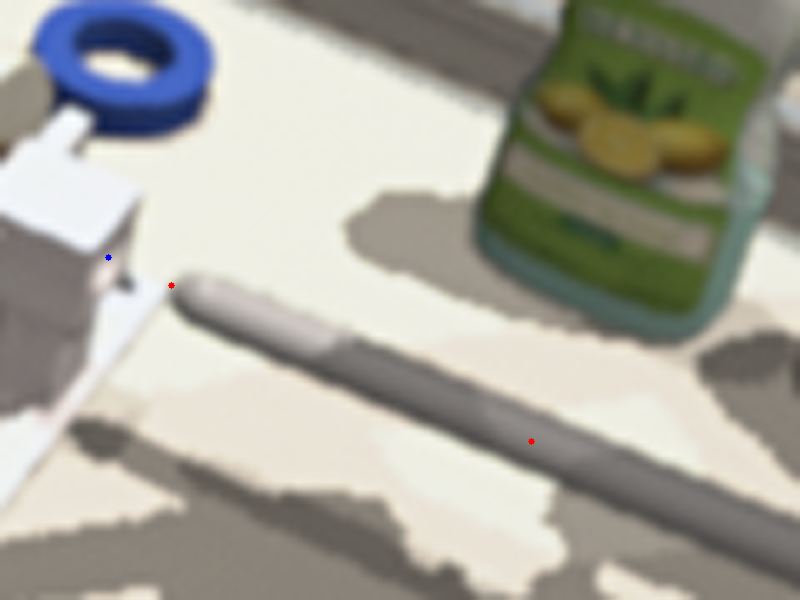

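The nose tip is at (175,285), right on the level prediction (172,286), and the shaft line runs into the mouth mark at (108,257). I insert slowly and watch the force.

Call:
servo_tool(plan=[[0.08,0,0,0,0,0,10],[0.16,0,0,0,0,0,10],[0.24,0,0,0,0,0,10],[0.32,0,0,0,0,0,10],[0.4,0,0,0,0,0,10],[0.4,0,0,0,0,0,10]])

```text
time: 42.65
tool_pos: [0.5894, -0.3303, 0.0508]
ee_rot: [3.142, -0.001, 1.676]
wrist_force: [-0.1, -0.2, -0.6]
width: 0.0399
finger_force: 30.0
```

Call:
servo_tool(plan=[[0.1,0,0,0,0,0,10],[0.2,0,0,0,0,0,10],[0.3,0,0,0,0,0,10],[0.4,0,0,0,0,0,10],[0.5,0,0,0,0,0,10],[0.6,0,0,0,0,0,10],[0.7,0,0,0,0,0,10],[0.8,0,0,0,0,0,10],[0.8,0,0,0,0,0,10],[0.8,0,0,0,0,0,10]])

```text
time: 43.48
tool_pos: [0.581, -0.2524, 0.0507]
ee_rot: [-3.142, 0.0, 1.675]
wrist_force: [0.4, -0.3, -1.5]
width: 0.0395
finger_force: 30.0
```

```bash
sed -i 's/^c2,//' h.py; python3 - <<'E'
from h import *
o=robot.get_obs(); print(o["tool_pos"],o["ee_rot"],o["wrist_force"],o["wrist_torque"])
c,im=snap("wrist"); g=cv2.cvtColor(im,cv2.COLOR_RGB2GRAY)
print(g[0:215:3,252].tolist())
E
```

```text
[ 0.58104785 -0.25242014  0.05073833] [-3.14155759e+00  2.65726259e-04  1.67542760e+00] [ 0.38278498 -0.27092786 -1.45014763] [-0.17323135  0.02358291  0.00648693]
[171, 170, 169, 171, 172, 173, 174, 172, 173, 175, 174, 189, 189, 200, 201, 199, 63, 114, 156, 155, 156, 156, 155, 155, 157, 156, 157, 155, 155, 154, 154, 154, 153, 154, 151, 153, 153, 153, 153, 153, 152, 151, 152, 149, 149, 150, 129, 128, 127, 126, 125, 125, 124, 123, 124, 122, 121, 123, 122, 120, 120, 120, 121, 117, 120, 119, 120, 119, 119, 117, 117, 116]
```

Call:
servo_tool(plan=[[0,0,0,0,0,0,46],[0,0,0,0,0,0,60],[0,0,0,0,0,0,70],[0,0,0,0,0,0,70],[0,0,0,0,0,0,70],[0,0,0,0,0,0,70],[0,0,-0.3,0,0,0,70],[0,0,-0.6,0,0,0,70],[0,0,-0.6,0,0,0,70],[0,0,-0.6,0,0,0,70],[0,0,-0.6,0,0,0,70],[0,0,-0.6,0,0,0,70]])

```text
time: 44.53
tool_pos: [0.5802, -0.2526, 0.1089]
ee_rot: [-3.139, -0.002, 1.674]
wrist_force: [0.1, 0.0, -0.4]
width: 0.07
finger_force: 0.0
```

```bash
python3 - <<'E'
from h import *
o=robot.get_obs(); print(o["tool_pos"],o["ee_rot"],o["time"])
c,im=snap("wrist","t0.png"); g=im.max(2)
m=np.argwhere(g[150:240,205:300]<45)+[150,205]
print("grip",m[:,::-1].mean(0),m.min(0),m.max(0),len(m),ray(c,m[:,::-1].mean(0)+.5,.07).round(4))
for r in (150,160,170,180,190,200,210,220): print(r,g[r,205:300:3].tolist())
# predicted if level
p=np.array([0.58104785,-0.25242014,0.05073833]);M=R.from_euler('xyz',[-3.1415,0,1.6754]).as_matrix()
for dz in(0,-.006):
    print(proj(c,np.array([p+M@[x,w,-.016-.009]+[0,0,dz] for x in(.0145,-.0215) for w in(-.02,.02)])).round(1).tolist())
k,ims=snap("scene"); gs=ims.max(2)
for z in(0,-.006,-.012): print("scene grip ctr",proj(k,[p+M@[-.0035,0,-.016]+[0,0,z]])[0].round(1))
b=(gs<45).astype(np.uint8); n,l,st,ce=cv2.connectedComponentsWithStats(b)
for i in range(1,n):
    if 30<st[i][4] and 380<ce[i][0]<450 and 220<ce[i][1]<290: print(st[i],ce[i].round(1))
E
```

```text
[ 0.58017053 -0.25258587  0.10885159] [-3.13917918e+00 -1.74822720e-03  1.67436281e+00] 44.5333
grip [252.30662824 209.3314121 ] [188 229] [229 275] 1735 [ 0.5808 -0.2538  0.07  ]
150 [159, 230, 229, 187, 161, 161, 161, 230, 231, 191, 163, 140, 113, 79, 92, 104, 105, 186, 160, 107, 143, 139, 143, 142, 143, 141, 222, 223, 144, 144, 141, 141]
160 [157, 231, 228, 230, 231, 232, 230, 231, 231, 159, 161, 146, 122, 80, 95, 102, 106, 99, 87, 84, 223, 224, 141, 138, 140, 140, 223, 223, 222, 223, 222, 222]
170 [231, 230, 229, 230, 230, 230, 230, 230, 156, 160, 157, 159, 121, 126, 164, 190, 208, 186, 158, 104, 139, 223, 225, 223, 224, 224, 223, 223, 223, 223, 223, 223]
180 [230, 230, 229, 230, 231, 231, 231, 230, 156, 157, 155, 135, 135, 80, 93, 106, 104, 101, 87, 107, 193, 223, 224, 223, 226, 223, 222, 222, 223, 222, 223, 224]
190 [222, 230, 230, 231, 230, 231, 231, 230, 156, 43, 6, 8, 5, 123, 163, 187, 206, 185, 158, 69, 6, 6, 3, 177, 220, 218, 220, 220, 222, 223, 223, 224]
200 [221, 217, 220, 219, 222, 229, 230, 231, 163, 22, 21, 23, 22, 24, 25, 27, 28, 28, 28, 28, 31, 29, 24, 25, 219, 219, 219, 219, 229, 231, 230, 231]
210 [221, 220, 221, 221, 221, 222, 221, 223, 46, 19, 20, 23, 22, 25, 21, 22, 24, 25, 25, 27, 27, 29, 23, 10, 215, 218, 219, 219, 222, 223, 222, 223]
220 [221, 219, 220, 221, 220, 220, 222, 221, 168, 15, 18, 17, 19, 18, 20, 20, 20, 21, 23, 23, 23, 23, 17, 15, 222, 222, 222, 218, 216, 219, 217, 217]
[[228.9, 193.3], [277.6, 193.3], [229.8, 234.4], [276.8, 234.4]]
[[229.5, 191.6], [277.0, 191.6], [230.3, 231.9], [276.2, 231.9]]
scene grip ctr [410.8 256.8]
scene grip ctr [410.1 259. ]
scene grip ctr [409.4 261.2]
[400 250  22  22 319] [410.3 260.3]
```

The grip has sagged about 6–7 mm, as bore slop would allow. I take it again at that height, level it with a small tilt and lift, then push it home.

Call:
servo_tool(plan=[[0,0.005,0.2,0,0,0,70],[0,0.005,0.4,0,0,0,70],[0,0.005,0.64,0,0,0,70],[0,0.005,0.64,0,0,0,70],[0,0.005,0.64,0,0,0,70],[0,0.005,0.64,0,0,0,10],[0,0.005,0.64,0,0,0,10],[0,0.005,0.64,0,0,0,10],[0,0.005,0.64,0,0,0,10],[0,0.005,0.64,0,0,0,10],[0,0.005,0.64,0,0,0,10],[0,0.005,0.64,0,0,0,10]])

```text
time: 45.63
tool_pos: [0.5818, -0.2534, 0.0473]
ee_rot: [3.141, 0.001, 1.674]
wrist_force: [0.4, -0.6, 1.9]
width: 0.0395
finger_force: 29.9
```

Call:
servo_tool(plan=[[0,0,-0.02,0,-0.01,0,10],[0,0,-0.04,0,-0.02,0,10],[0,0,-0.06,0,-0.03,0,10],[0,0,-0.06,0,-0.03,0,10],[0,0,-0.06,0,-0.03,0,10]])

```text
time: 46.05
tool_pos: [0.5817, -0.2524, 0.0529]
ee_rot: [3.141, 0.047, 1.675]
wrist_force: [0.0, -1.5, -0.4]
width: 0.0394
finger_force: 29.9
```

Call:
servo_tool(plan=[[0.1,0,-0.005,0,0,0,10],[0.2,0,-0.009,0,0,0,10],[0.3,0,-0.014,0,0,0,10],[0.3,0,-0.014,0,0,0,10],[0.3,0,-0.014,0,0,0,10]])

```text
time: 46.47
tool_pos: [0.5782, -0.2212, 0.0525]
ee_rot: [-3.141, 0.045, 1.676]
wrist_force: [-0.1, 1.1, -0.1]
width: 0.0393
finger_force: 29.9
```

Call:
servo_tool(plan=[[0.1,0,-0.005,0,0,0,10],[0.2,0,-0.009,0,0,0,10],[0.3,0,-0.014,0,0,0,10],[0.4,0,-0.019,0,0,0,10],[0.45,0,-0.021,0,0,0,10],[0.45,0,-0.021,0,0,0,10],[0.45,0,-0.021,0,0,0,10]])

```text
time: 47.05
tool_pos: [0.5733, -0.1771, 0.0529]
ee_rot: [-3.141, 0.046, 1.675]
wrist_force: [-3.5, -1.2, 4.6]
width: 0.0395
finger_force: 30.0
```

```bash
cat > w.py <<'E'
from h import *
o=robot.get_obs(); print(o["tool_pos"],o["ee_rot"],o["wrist_force"],o["wrist_torque"])
c,im=snap("wrist","u0.png"); g=cv2.cvtColor(im,cv2.COLOR_RGB2GRAY)
for col in (247,252,257): print(g[90:225:2,col].tolist())
O=np.array([.5584,-.0356,0]);d=np.array([-.1034,.9946,0])
print("face rows z.083,.075",proj(c,np.array([O-.11*d+[0,0,.083],O-.11*d+[0,0,.075]])).round(1).tolist())
E
python3 w.py
```

```text
[ 0.57329342 -0.17714232  0.0529375 ] [-3.14086826  0.04566058  1.67518003] [-3.52914454 -1.17435271  4.58259435] [-0.14996856  0.81712429  0.10688606]
[173, 173, 172, 172, 173, 174, 170, 169, 162, 64, 83, 103, 103, 105, 103, 141, 187, 187, 187, 187, 187, 187, 185, 162, 163, 159, 160, 161, 161, 160, 162, 161, 161, 161, 163, 160, 160, 160, 159, 160, 161, 158, 160, 160, 159, 158, 158, 158, 159, 158, 108, 107, 106, 108, 107, 106, 147, 188, 188, 162, 105, 107, 13, 12, 7, 20, 26, 23]
[179, 179, 177, 174, 173, 169, 173, 172, 165, 68, 81, 101, 101, 101, 101, 140, 184, 184, 183, 183, 183, 183, 183, 184, 183, 159, 159, 158, 158, 159, 159, 157, 159, 160, 159, 160, 157, 160, 158, 157, 160, 158, 160, 159, 159, 158, 159, 157, 158, 160, 111, 111, 111, 110, 110, 111, 110, 213, 211, 212, 110, 110, 14, 13, 5, 8, 26, 26]
[174, 172, 171, 173, 175, 178, 177, 174, 166, 67, 74, 91, 91, 89, 90, 140, 162, 185, 185, 186, 184, 186, 186, 185, 185, 160, 175, 160, 159, 160, 160, 159, 160, 160, 159, 160, 159, 159, 160, 159, 159, 158, 160, 159, 159, 160, 159, 158, 159, 159, 107, 106, 107, 108, 106, 108, 111, 197, 156, 109, 110, 108, 15, 13, 13, 28, 29, 26]
face rows z.083,.075 [[251.9, 191.7], [251.9, 188.2]]
```

Call:
servo_tool(plan=[[0.0,-0.008,-0.006,0,0,0,10],[0.04,-0.008,-0.008,0,0,0,10],[0.08,-0.008,-0.01,0,0,0,10],[0.12,-0.008,-0.012,0,0,0,10],[0.12,-0.008,-0.012,0,0,0,10],[0.12,-0.008,-0.012,0,0,0,10]])

```text
time: 47.6
tool_pos: [0.572, -0.1675, 0.0539]
ee_rot: [3.141, 0.049, 1.674]
wrist_force: [-1.5, -3.7, 5.0]
width: 0.0394
finger_force: 30.0
```

```bash
python3 w.py
```

```text
[ 0.57198849 -0.16753339  0.05385224] [3.14093002 0.04929288 1.67393395] [-1.50248085 -3.72523691  5.00070427] [-0.86263778  0.60966303 -0.00122878]
[175, 172, 173, 175, 175, 172, 174, 175, 177, 178, 177, 175, 174, 173, 172, 173, 174, 171, 170, 167, 163, 79, 83, 78, 140, 159, 161, 160, 160, 162, 159, 160, 159, 160, 159, 159, 159, 158, 159, 157, 160, 158, 158, 157, 157, 158, 157, 158, 157, 157, 157, 156, 155, 157, 159, 157, 156, 156, 186, 107, 106, 106, 12, 9, 10, 26, 25, 26]
[184, 184, 181, 178, 172, 174, 172, 173, 174, 174, 176, 177, 178, 178, 174, 174, 171, 171, 170, 169, 161, 100, 101, 81, 139, 158, 160, 158, 158, 159, 158, 159, 158, 156, 159, 158, 159, 159, 159, 157, 158, 158, 158, 157, 157, 157, 158, 157, 159, 159, 158, 156, 159, 157, 157, 159, 157, 160, 161, 160, 112, 110, 12, 12, 5, 10, 27, 24]
[178, 178, 179, 182, 185, 182, 179, 178, 173, 172, 173, 172, 172, 171, 171, 174, 175, 176, 175, 170, 162, 91, 91, 89, 142, 174, 174, 159, 160, 158, 160, 160, 159, 160, 159, 159, 159, 158, 159, 160, 157, 159, 158, 157, 158, 157, 155, 157, 156, 158, 157, 159, 158, 159, 158, 156, 157, 159, 109, 107, 110, 108, 15, 18, 17, 27, 28, 26]
face rows z.083,.075 [[252.4, 207.1], [252.4, 202.9]]
```

Call:
servo_tool(plan=[[0.03,0,-0.003,0,0,0,10],[0.06,0,-0.006,0,0,0,10],[0.06,0,-0.006,0,0,0,10],[0.06,0,-0.006,0,0,0,10]])

```text
time: 47.98
tool_pos: [0.5713, -0.1615, 0.054]
ee_rot: [3.141, 0.049, 1.674]
wrist_force: [-3.3, -4.5, 5.3]
width: 0.0397
finger_force: 30.0
```

Call:
servo_tool(plan=[[0.02,0,-0.002,0,0,0,10],[0.04,0,-0.003,0,0,0,10],[0.04,0,-0.003,0,0,0,10],[0.04,0,-0.003,0,0,0,10]])

```text
time: 48.32
tool_pos: [0.571, -0.1593, 0.0541]
ee_rot: [3.141, 0.052, 1.673]
wrist_force: [-1.7, -7.5, 3.7]
width: 0.0394
finger_force: 29.9
```

```bash
python3 w.py
```

```text
[ 0.57099656 -0.15930493  0.05410006] [3.14109463 0.05210021 1.67300795] [-1.67646109 -7.53246149  3.6555385 ] [-1.66245664  0.55589911 -0.12593027]
[138, 137, 117, 129, 181, 182, 184, 185, 181, 178, 176, 172, 174, 174, 176, 173, 173, 176, 179, 178, 176, 175, 172, 172, 173, 173, 172, 170, 170, 167, 69, 86, 157, 158, 158, 158, 155, 159, 158, 158, 159, 157, 158, 156, 159, 158, 158, 157, 158, 158, 158, 157, 155, 156, 156, 158, 157, 156, 158, 156, 158, 235, 215, 157, 53, 27, 25, 25]
[141, 140, 140, 131, 182, 180, 179, 178, 182, 183, 186, 183, 184, 177, 173, 172, 173, 173, 175, 174, 174, 178, 178, 178, 173, 172, 172, 173, 172, 168, 71, 82, 114, 158, 157, 155, 156, 156, 157, 158, 157, 157, 157, 158, 157, 156, 157, 157, 157, 157, 157, 158, 158, 157, 158, 159, 157, 159, 157, 160, 236, 236, 235, 159, 55, 29, 26, 25]
[120, 107, 106, 133, 182, 182, 182, 183, 181, 178, 177, 178, 179, 181, 183, 183, 180, 177, 171, 170, 173, 173, 175, 171, 173, 174, 179, 177, 175, 167, 69, 84, 113, 158, 159, 156, 156, 157, 157, 158, 158, 157, 156, 158, 158, 156, 157, 155, 156, 158, 158, 157, 157, 156, 156, 156, 157, 158, 158, 157, 235, 235, 235, 157, 40, 27, 27, 28]
face rows z.083,.075 [[252.6, 220.1], [252.6, 215.4]]
```

Call:
servo_tool(plan=[[0.02,0,0,0,0,0,10],[0.04,0,0,0,0,0,10],[0.04,0,0,0,0,0,10],[0.04,0,0,0,0,0,10],[0.04,0,0,0,0,0,10]])

```text
time: 48.78
tool_pos: [0.571, -0.1592, 0.0542]
ee_rot: [3.141, 0.059, 1.672]
wrist_force: [-1.7, -15.4, 1.4]
width: 0.0393
finger_force: 29.8
```

Call:
servo_tool(plan=[[-0.03,0,0,0,0,0,10],[-0.04,0,0,0,0,0,10],[-0.04,0,0,0,0,0,46],[-0.04,0,0,0,0,0,60],[-0.04,0,0,0,0,0,70],[-0.04,0,0,0,0,0,70],[-0.04,0,0,0,0,0,70],[-0.04,0,0,0,0,0,70],[-0.06,0,-0.3,0,0,0,70],[-0.08,0,-0.7,0,0,0,70],[-0.1,0,-1,0,0,0,70],[-0.1,0,-1,0,0,0,70]])

```text
time: 49.78
tool_pos: [0.5749, -0.1588, 0.1627]
ee_rot: [3.128, 0.053, 1.674]
wrist_force: [0.2, -0.5, 1.5]
width: 0.0699
finger_force: 0.0
```

Call:
servo_tool(plan=[[-0.3,0,-0.2,0,0.03,0,70],[-0.6,0,-0.4,0,0.03,0,70],[-0.6,0,-0.4,0,0.03,0,70],[-0.6,0,-0.4,0,0.03,0,70],[-0.6,0,-0.4,0,0.03,0,70]])

```text
time: 50.2
tool_pos: [0.5766, -0.2149, 0.1957]
ee_rot: [-3.141, -0.001, 1.674]
wrist_force: [-0.2, 0.7, -1.1]
width: 0.0702
finger_force: 0.0
```

```bash
python3 w.py; python3 - <<'E'
from h import *
for n in("top","scene"):
    c,im=snap(n)
    for t,z in (("spindle",.066),("roll_0",.09),("salt",.09),("timer",0.04),("tape",.019)): print(n,t,[(np.round(d["extent"]).astype(int).tolist(),round(d["conf"],2)) for d in robot.find_in(t,n)[:5]])
c,im=snap("wrist"); g=cv2.cvtColor(im,cv2.COLOR_RGB2GRAY); 
O=np.array([.5584,-.0356,0]);d=np.array([-.1034,.9946,0])
print("predicted stop/end/nose rows",proj(c,np.array([O-.11*d+[0,0,.075],O-.146*d+[0,0,.075],O+.084*d+[0,0,.066],O-.11*d+[0,0,.083]])).round(1).tolist())
print(g[0:235:2,int(proj(c,[O-.12*d+[0,0,.07]])[0,0])].tolist())
E
```

```text
[ 0.57663464 -0.21486594  0.19569471] [-3.14083789e+00 -1.42325668e-03  1.67440160e+00] [-0.20783405  0.74082261 -1.12569502] [-0.06321936  0.02852698 -0.00328448]
[150, 146, 149, 147, 149, 147, 148, 147, 150, 148, 148, 149, 149, 148, 194, 217, 216, 3, 20, 17, 17, 15, 15, 21, 16, 14, 16, 16, 27, 25, 28, 26, 25, 28, 213, 213, 213, 215, 217, 216, 217, 215, 217, 215, 215, 217, 217, 217, 216, 215, 216, 216, 217, 216, 216, 217, 215, 216, 212, 213, 212, 214, 213, 212, 213, 213, 213, 214]
[191, 145, 147, 147, 146, 146, 147, 169, 216, 217, 218, 216, 215, 216, 216, 217, 216, 6, 23, 22, 21, 15, 16, 27, 33, 17, 12, 14, 15, 28, 28, 29, 26, 28, 213, 214, 212, 215, 217, 217, 216, 216, 216, 216, 215, 218, 217, 216, 217, 214, 216, 216, 216, 217, 216, 217, 216, 216, 215, 214, 213, 215, 215, 213, 214, 212, 214, 213]
[144, 145, 146, 165, 168, 167, 167, 190, 217, 216, 215, 215, 217, 215, 215, 216, 216, 6, 15, 20, 19, 20, 15, 23, 23, 19, 18, 13, 13, 31, 29, 33, 26, 22, 214, 214, 214, 218, 217, 217, 217, 216, 215, 216, 216, 217, 216, 215, 217, 216, 216, 217, 216, 216, 215, 216, 216, 217, 214, 213, 214, 21
[... 776 characters left out ...]
4, 28, 22], 0.84), ([312, 234, 100, 78], 0.71)]
predicted stop/end/nose rows [[252.3, 123.6], [252.3, 157.0], [252.5, -87.3], [252.3, 123.5]]
[133, 131, 128, 129, 103, 48, 49, 51, 49, 50, 49, 73, 74, 73, 75, 76, 76, 128, 186, 186, 187, 137, 214, 213, 214, 215, 213, 128, 130, 131, 135, 213, 213, 213, 193, 191, 82, 78, 85, 156, 75, 111, 216, 216, 193, 145, 146, 144, 146, 145, 145, 158, 170, 217, 216, 217, 216, 215, 216, 217, 216, 216, 11, 27, 18, 18, 18, 12, 22, 16, 13, 15, 11, 31, 28, 30, 30, 22, 162, 213, 212, 212, 216, 217, 217, 216, 216, 216, 216, 217, 217, 216, 217, 216, 217, 216, 216, 216, 216, 217, 216, 217, 216, 213, 215, 214, 214, 214, 213, 213, 213, 215, 215, 214, 214, 214, 212, 213]
```

The stop face sits at the block: the black grip starts at row 124 and ends at row 157, exactly as predicted for home. All three rolls stand in their lanes, the bystanders haven't moved, and the gripper is clear.

```bash
python3 -c "
from bench import robot
print(robot.close_job())"
```

```text
the job is handed in; nothing more can be done
None
```

The job is handed in at about 50 s of robot time: all three rolls stand in their own lanes, and the spindle was let go halfway, taken again by its grip and pushed home against the block. The verdict was not reported back.

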